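# Screw home the igniter battery cap of the gas cooker

### The job

The igniter battery of the tabletop gas cooker has just been changed and its orange slotted cap on the sloping front panel is only started on its thread. Take the red flat-bladed screwdriver out of the wooden utensil block, press the bit into the slot square to the panel and, keeping it seated there all the while the cap turns, screw the cap clockwise fully home; then stand the screwdriver back upright in the same hole of the block and let go. Leave the burner knob at off and do not shift the mug, the jar or the blue caddy.

Things in the scene. Friction and masses are not known exactly. Their poses are not given: they have to be found in the camera images.
- driver: Loose flat-bladed screwdriver, 180 mm long, 0.14 kg, at the start upright, bit down, in the block's hole. Origin: middle of the blade's end edge; z up the shaft. Blade 14 mm wide along x, 3 mm thick along y; 8 mm steel shaft to z = 80; black collar, 36 mm diameter, z = 80 to 88; red handle above it. Stands on the collar's underside, turned up to 35 degrees either way from blade-along-world-x.
- driver_grip (a point): Middle of the red handle, on its axis, 138 mm from the blade's end; the handle's top is 42 mm above this point. Axes as driver. The handle is a straight rounded bar, from 88 to 177 mm above the blade's end, with flat sides: 26 mm across along y (rubber faces, the ones to grip), 32 mm across along x.
- block: Fixed wooden utensil block, 150 mm along x, 76 mm along y, 95 mm high; origin at the centre of its underside, z up. The screwdriver's hole is near its -x end. A short spatula and a stirrer are fixed in its other end, at x = 48 mm, reaching 177 mm above the worktop.
- block_hole (a point): Centre of the screwdriver's hole at the block's top face, 95 mm above the worktop. The hole is round, vertical, 24 mm in diameter and goes right through: blade and shaft drop in freely until the collar rests on the top face, the blade's end then 80 mm below this point.
- cooker: Fixed grey single-burner gas cooker, 300 mm deep (x), 340 mm wide (y), hob at 90 mm, pan support up to 125 mm; origin at the centre of its underside, z up. Its front (-x) is a panel sloping 31 degrees to the horizontal, from 30 mm height at the front edge up to 90 mm, with the burner knob on the right and the orange battery cap on the left as seen from the robot.
- cap: Orange screw cap of the battery, a disc 50 mm across and 8 mm thick, on the sloping panel. Origin: centre of the floor of its slot; x along the slot, z straight out of the panel (31 degrees from vertical, leaning to the cooker's front). Slot 22 mm long, closed at both ends, 5.5 mm wide, 6 mm deep; its long edges have 2 mm chamfers, so its mouth is 9.5 mm wide. The bit fits either way round.
- cap_top (a point): Centre of the slot's mouth at the cap's top face, 6 mm out from cap; axes as cap. Turned clockwise as seen facing it, the cap goes in 3.5 mm per radian, so the bit must follow. It takes about 0.12 N m and stays where it is left. Fully home, its underside meets the black bezel and the slot lines up with the two white marks on the bezel, straight up the slope.
- cap_turn (a joint): How far the cap is screwed in, rad: about 0.1 to 0.4 at the start, growing clockwise to 1.5 at the solid stop, fully home.
- burner_knob (a joint): Turn of the black burner knob on the right of the panel, rad: 0 = off (its bar straight up the slope), growing clockwise. It turns easily; it stands 140 mm from the cap and 44 mm proud of the panel.
- mug: Loose blue mug, 80 mm diameter, 92 mm high, standing on the worktop; origin at the centre of its base.
- jar: Loose amber glass jar with a wooden lid, 72 mm diameter, 105 mm high, on the worktop; origin at the centre of its base.
- caddy: Loose blue plastic tea caddy with a flip-top lid, 84 mm square, 106 mm high, standing on the worktop; origin at the centre of its base.
There are look-alikes about, which are no part of the job. Of the things like the driver, leave any that is turquoise; of the rest the smaller one is meant.

How it is judged:
On the way, in this order (a step that is already met when the one before it is completed fails the run):
1. the bit is seated on the floor of the cap's slot, square to the panel, pressed in (distance between driver and cap below 0.007 m and z of driver in the frame of cap below 0.0025 m and angle between the z axis of driver and the z axis of cap, either way round below 0.26 rad and contact force between driver and cap above 2 N), for 0.05 s.
2. the cap is turned fully home with the bit still seated in the slot (value of joint cap_turn above 1.4 rad and distance between driver and cap below 0.008 m and z of driver in the frame of cap below 0.004 m and angle between the z axis of driver and the z axis of cap, either way round below 0.26 rad), for 0.05 s.
At the end, for the whole second after the job is handed in: The cap is within 0.1 rad of its stop; the screwdriver stands at rest in its hole of the block, blade end within 12 mm of the hole's axis and at least 72 mm below the block's top, tilted less than 0.15 rad, released (value of joint cap_turn above 1.4 rad and horizontal distance between driver and block_hole below 0.012 m and z of driver in the frame of block_hole below -0.072 m and angle between driver's own z axis and vertical below 0.15 rad and linear speed of driver below 0.02 m/s); the robot touches nothing.
It fails at once if the cap turned other than by the bit in its slot (velocity of joint cap_turn above 0.15 rad/s and distance between driver and cap above 0.009 m).
It fails at once if the burner knob turned away from off (value of joint burner_knob above 0.15 rad).
It fails at once if the mug, the jar or the blue caddy shifted by more than 30 mm (distance of any of mug, jar, caddy from where it was at the start of the episode above 0.03 m).
It also fails if it takes over 51 s, if anything falls off the work surface, if the arm or the gripper's body presses on something with over 40 N, if the wrist force passes 120 N, or if a joint passes its speed limit or range.

### The arm

A 6-joint arm with a two-finger parallel gripper is mounted at the origin on the work surface. World frame = base frame: x ahead of the robot, y to its left, z up, the work surface at z = 0. Lengths are in m, angles in rad, forces in N, time in s.
With the tool pointing down it reaches from about 0.3 to 0.875 m from the base axis. Payload 6.4 kg.
Tool frame: the origin (TCP) lies at the very end of the fingers, on their centre line; the grasp point (between the pads) lies 19 mm behind it (ctrl.hold_point_z is the distance from the TCP to the grasp point, in m); y points along the fingers, x is the direction in which the jaws open and shut, and the axes are right-handed (so a half turn about y gives the same grasp; the last joint's range is limited). The gripper opens to 85 mm and grips with 20 to 120 N. Pads are 22 mm wide; open, the fingers measure 114 mm over their backs; the gripper's body (76 mm by 85 mm) begins 54 mm behind the grasp point. The pads swing forward as they close: fully open they stand 13 mm farther back than shut.
Start: joints at [1.115, 0.181, 1.607, -0, 1.354, -0.206], TCP at [0.142, 0.557, 0.231] pointing down, gripper open.
Joint ranges: [-2.99, 2.99], [-0.89, 2.07], [0.3, 2.58], [-1.14, 4.28], [0, 2.63], [-3.12, 3.12]. Speed limits (rad/s): [2.57, 2.57, 3.01, 3.14, 3.14, 3.14].

### API

Orientations are given as a unit quaternion [w, x, y, z].
In Python, from bench import ctrl, imaging gives the robot as it stands.
- The arm moves only by the shell command python3 -m jog 'ROWS'. ROWS is JSON, a list of rows, each a list of 3 entries, a list of its own where there are three numbers: the shift along the tool's x, y, z in cm, then the turn, a rotation vector about the tool's x, y, z in rad, then the finger opening in cm, from 0 to 8.54. A call has 1 to 12 rows; each row shifts and turns the pose as measured when the row begins, along the tool's axes as they then stand; what a row does not reach is not made up. A row lasts 1/12 s, in which the tool goes at most 41.7 mm and 7.16 degrees, less where a joint would pass 70% of its speed; a pose out of reach is approached as far as the arm can. A call is refused whole if a number of a shift passes 4.17 or a number of a turn 0.125, either way. A call with a gripper value outside its range is refused whole. The fingers move at their own pace and stop on an object; the grip force is fixed at half the most. Time passes only in rows, so rows that do not move let the fingers close. It gives the time, the measured TCP pose, the force and the opening at its end, in the units of the state.
- ctrl.get_obs(): the state, without advancing time (a new reading comes with each control period).
- imaging.camera(name): name is "scene" or "top" or "wrist"; returns a dict with "frame" (420x560x3 uint8, red, green, blue), "depth" (420x560 float32, m along the optical axis (not along the pixel's ray), 0 where there is no reading), "K" (3x3 intrinsics, pixels), "R" (3x3) and "t" (3): a world point X has camera coordinates R X + t. Camera axes: x right, y down, z forward; pixel columns grow to the right and rows downward; lengths in m; the calibration is good to about 2 mm. The wrist camera is an equidistant fisheye: a pixel r from the principal point sees the ray r / f radians off the axis. A picture is of the moment at which its call begins.
- ctrl.hand_in(): hands the job in, once; it reports no verdict.
The state is a dict: "time_s": time; "q": joint angles; "dq": joint speeds; "joint_efforts": joint torques, N m; "eef_pos": TCP position; "eef_rot": TCP orientation; "wrist_force": force on the tool from outside, world axes, zero at the start; "torque": the same for the moment, N m; "opening": opening from 0.0 (shut) to 1.0 (fully open).
Only numpy, scipy, OpenCV 4.12 (cv2) and the standard library are available. Lean on these libraries where they do the work, as an engineer would, in place of code of your own. Each camera call takes 0.05 s, during which the arm holds its last target. There are 200 camera calls.

## Working session

There is one attempt and no reset: what is moved stays moved. The work goes in short steps, Python scripts to look and compute and a shell command to move; the robot and the scene stay as the last step left them, time stands still between calls to the robot, and variables do not carry over. Pictures are saved under pics/ and viewed, about 8 in all and at most 12, crops included, and the job is handed in when it is done.

```bash
ls; mkdir -p pics
python3 - <<'E'
from bench import ctrl, imaging
import cv2,numpy as np
print(ctrl.get_obs(), ctrl.hold_point_z)
ims=[]
for n in ("scene","top"):
    c=imaging.camera(n); np.savez(f"{n}0.npz",**c); ims.append(c["frame"]); print(n,c["K"].tolist(),c["R"].tolist(),c["t"])
    cv2.imwrite(f"pics/{n}0.png",cv2.cvtColor(c["frame"],cv2.COLOR_RGB2BGR))
E
```

```text
pics
{'time_s': 0.0, 'q': array([ 1.11468516e+00,  1.81537221e-01,  1.60802888e+00, -3.44714558e-05,
        1.35380863e+00, -2.06321874e-01]), 'dq': array([ 0.00032817,  0.00046694, -0.00108666, -0.00142813, -0.00078745,
       -0.00137468]), 'joint_efforts': array([-1.05847426e-03, -4.44861817e+01, -3.51343453e+01, -3.58713123e-04,
        9.04912275e-03, -4.18276375e-05]), 'eef_pos': array([0.14189028, 0.55663242, 0.23037623]), 'eef_rot': array([-0.55810154,  0.55867578,  0.43326124, -0.43438317]), 'wrist_force': array([-0.07452927,  0.25216908, -0.24799725]), 'torque': array([-0.02521436, -0.00964846, -0.0024358 ]), 'opening': 0.9985577828620326} 0.0187
scene [[405.2915374724704, 0.0, 275.7928923222879], [0.0, 405.2915374724704, 212.07734927180312], [0.0, 0.0, 1.0]] [[0.42392745011193544, 0.9055936897167667, -0.013623002120139423], [0.6576408297829751, -0.3181279420810522, -0.6828639333495617], [-0.6227311266059796, 0.2805257236198627, -0.7304185528473383]] [-0.20315274 -0.28272771  1.55676805]
top [[430.74174716452285, 0.0, 282.4495411456767], [0.0, 430.74174716452285, 210.1957570110371], [0.0, 0.0, 1.0]] [[0.12608438056739404, -0.9920030371756686, 0.005718672152287089], [-0.9620433080486184, -0.12367882305168719, -0.24326163315948618], [0.24202355756373695, 0.025169882057694645, -0.9699438512725334]] [-0.0703229   0.54651221  1.11023531]
```

View pics/scene0.png

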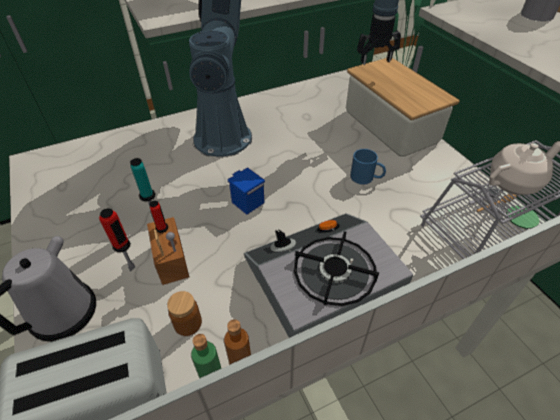

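View pics/top0.png

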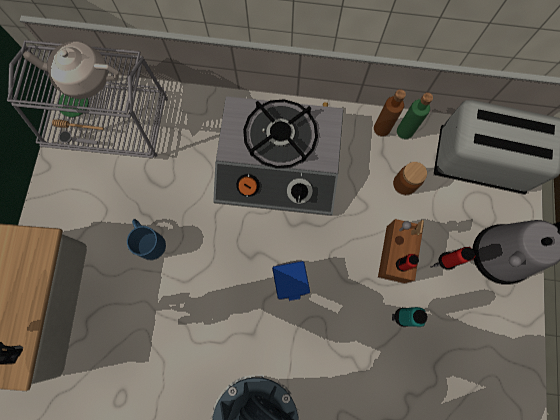

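Top view: the cap is at about (247,186) and the knob at (300,190). There are three driver candidates:
- Turquoise one at top (410,317), scene (143,180): leave it.
- Large red one at top (456,258), scene (115,230).
- Small red one in the block at top (407,263), scene (158,217): this is the one I want.

Next are one close crop and the measurements.

```bash
cat > h.py <<'E'
import numpy as np,cv2
def load(n): return dict(np.load(n+".npz"))
def pts(c,mask):
    v,u=np.nonzero(mask&(c["depth"]>0)); z=c["depth"][v,u]; K=c["K"]
    P=np.stack([(u-K[0,2])/K[0,0]*z,(v-K[1,2])/K[1,1]*z,z],1)
    return (P-c["t"])@c["R"], np.stack([u,v],1)
def ray(c,uv,h):
    d=np.linalg.inv(c["K"])@np.array([*uv,1.]); d=c["R"].T@d; o=-c["R"].T@c["t"]
    return o+d*(h-o[2])/d[2]
def proj(c,X):
    p=c["K"]@(c["R"]@np.asarray(X)+c["t"]); return p[:2]/p[2]
def hsv(c): return cv2.cvtColor(c["frame"],cv2.COLOR_RGB2HSV)
def box(c,x0,y0,x1,y1):
    m=np.zeros(c["depth"].shape,bool); m[y0:y1,x0:x1]=1; return m
E
python3 - <<'E'
from h import *
t,s=load("top0"),load("scene0")
def crop(c,x0,y0,w,h,k): return cv2.resize(c["frame"][y0:y0+h,x0:x0+w],(w*k,h*k),interpolation=cv2.INTER_CUBIC)
a=np.hstack([crop(t,370,210,66,75,6),crop(s,125,190,66,75,6)])
b=np.hstack([crop(t,225,160,99,50,4),crop(s,265,210,99,50,4)])
cv2.imwrite("pics/crop1.png",np.vstack([a[:400],b])[:600,:792,::-1])
for n,c,r1,r2 in (("top",t,(385,240,425,285),(230,165,265,205)),("scene",s,(145,190,175,240),(310,215,345,235))):
    H=hsv(c); Hh,S,V=H[...,0],H[...,1],H[...,2]
    red=((Hh<6)|(Hh>174))&(S>180)&(V>60)&box(c,*r1)
    P,uv=pts(c,red); print(n,"red",len(P),P.min(0).round(4),P.max(0).round(4),"top:",np.median(P[P[:,2]>P[:,2].max()-.006],0).round(4), uv.mean(0))
    # by height band
    for z in np.arange(.1,.2,.015):
        b=P[(P[:,2]>=z)&(P[:,2]<z+.015)]
        if len(b)>3: print("  z",round(z,3),len(b),b.mean(0).round(4),b.min(0).round(4)[:2],b.max(0).round(4)[:2])
    og=(Hh>=5)&(Hh<20)&(S>180)&(V>100)&box(c,*r2)
    P,uv=pts(c,og); print(n,"orange",len(P),P.mean(0).round(4),P.min(0).round(4),P.max(0).round(4),uv.mean(0))
    A=np.c_[P[:,:2],np.ones(len(P))]; k=np.linalg.lstsq(A,P[:,2],rcond=None)[0]; nn=np.array([-k[0],-k[1],1]);nn/=np.linalg.norm(nn); print("  plane normal",nn.round(4))
# block top in the top view
P,uv=pts(t,box(t,370,205,435,290)); b=P[abs(P[:,2]-.095)<.005]
r=cv2.minAreaRect((b[:,:2]*1000).astype(np.float32)); print("block",r)
E
```

```text
top red 116 [ 0.4227 -0.3353  0.114 ] [ 0.4541 -0.3128  0.195 ] top: [ 0.4293 -0.3232  0.1902] [407.26724138 264.11206897]
  z 0.115 11 [ 0.4274 -0.3177  0.1213] [ 0.4233 -0.3273] [ 0.4328 -0.3132]
  z 0.13 14 [ 0.4266 -0.3199  0.1369] [ 0.4227 -0.33  ] [ 0.4333 -0.3136]
  z 0.145 15 [ 0.4264 -0.3193  0.1533] [ 0.4232 -0.3294] [ 0.4325 -0.3136]
  z 0.16 11 [ 0.4273 -0.3173  0.1687] [ 0.424  -0.3236] [ 0.4321 -0.313 ]
  z 0.175 56 [ 0.4344 -0.3207  0.1847] [ 0.4233 -0.3353] [ 0.4541 -0.3128]
  z 0.19 8 [ 0.4326 -0.3237  0.1926] [ 0.4284 -0.331 ] [ 0.453  -0.3175]
top orange 230 [0.6063 0.1054 0.0728] [0.5853 0.0822 0.0535] [0.6305 0.1287 0.0884] [246.92608696 185.72173913]
  plane normal [-0.4814  0.0208  0.8762]
scene red 225 [ 0.4361 -0.3414  0.1057] [ 0.4573 -0.316   0.1965] top: [ 0.4506 -0.3279  0.1936] [157.89777778 217.15555556]
  z 0.1 13 [ 0.4527 -0.3268  0.1114] [ 0.4475 -0.3382] [ 0.456  -0.3174]
  z 0.115 36 [ 0.4536 -0.3296  0.1225] [ 0.4501 -0.3414] [ 0.4566 -0.3176]
  z 0.13 37 [ 0.4533 -0.3294  0.1375] [ 0.4484 -0.3405] [ 0.4555 -0.3176]
  z 0.145 37 [ 0.4537 -0.3289  0.1529] [ 0.4464 -0.3404] [ 0.4573 -0.3177]
  z 0.16 34 [ 0.4529 -0.3286  0.1669] [ 0.4481 -0.3401] [ 0.4564 -0.3178]
  z 0.175 52 [ 0.4519 -0.3278  0.1834] [ 0.4361 -0.34  ] [ 0.4567 -0.316 ]
  z 0.19 16 [ 0.4506 -0.3288  0.1927] [ 0.448  -0.3376] [ 0.4555 -0.3195]
scene orange 113 [0.6103 0.1026 0.075 ] [0.5744 0.0787 0.0386] [0.6287 0.1421 0.0862] [327.72566372 224.3539823 ]
  plane normal [-0.4958  0.0568  0.8665]
block ((481.0763854980469, -331.1583251953125), (77.43805694580078, 150.82504272460938), 84.20842742919922)
```

View pics/crop1.png

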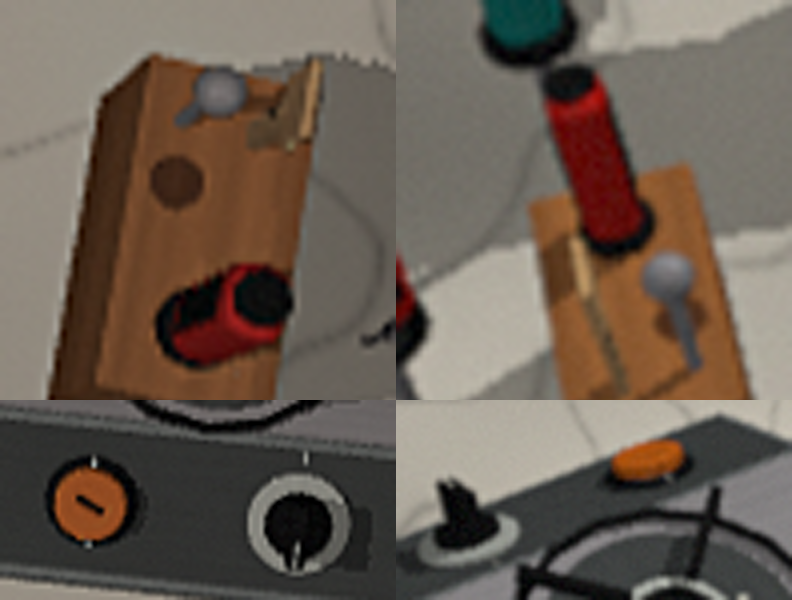

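The crop shows the small red driver standing in the block's near (-x) hole. There's a second, empty hole at top (400,240) which must not be used. The cap's slot runs upper left to lower right, and the knob bar is up the slope. Next I'll refine the poses.

Run:
```python
from h import *
from scipy.spatial.transform import Rotation as Ro
from bench import ctrl
t,s=load("top0"),load("scene0")
# panel from top view, left of cap, between cap and knob
P=np.vstack([pts(t,box(t,*b))[0] for b in ((220,170,233,203),(266,175,284,206))])
A=np.c_[P[:,:2],np.ones(len(P))]; k=np.linalg.lstsq(A,P[:,2],rcond=None)[0]; n=np.array([-k[0],-k[1],1]);n/=np.linalg.norm(n)
print("panel n",n.round(4),"tilt",np.degrees(np.arccos(n[2])),"yaw",np.degrees(np.arctan2(-n[1],-n[0])),"res",np.std(A@k-P[:,2]))
# hob yaw: minAreaRect of points z 0.03..0.135 near cooker
P2,_=pts(t,box(t,205,90,350,218)); b=P2[(abs(P2[:,2]-.09)<.004)]
r=cv2.minAreaRect((b[:,:2]*1000).astype(np.float32)); print("hob rect",r)
H=hsv(t); og=(H[...,0]>=4)&(H[...,0]<20)&(H[...,1]>150)&(H[...,2]>90)&box(t,230,165,265,205)
cs,_=cv2.findContours(og.astype(np.uint8),cv2.RETR_EXTERNAL,cv2.CHAIN_APPROX_NONE); cc=max(cs,key=cv2.contourArea)
e=cv2.fitEllipse(cc); print("ellipse",e)
Pc,_=pts(t,og); d=(Pc-np.array([0,0,k[2]]))@n; print("orange dist from panel",np.percentile(d,[10,50,90]).round(4),"mean",Pc.mean(0).round(4))
fill=np.zeros(og.shape,np.uint8); cv2.drawContours(fill,[cc],-1,1,-1); er=cv2.erode(fill,np.ones((5,5)))
slot=(er>0)&(H[...,2]<110); 
o=-t["R"].T@t["t"]; d0=np.median(d)
def onplane(uv,dist):
    q=t["R"].T@np.linalg.inv(t["K"])@np.array([*uv,1.]); c0=np.array([0,0,k[2]])+n*dist
    return o+q*(((c0-o)@n)/(q@n))
c0=onplane(e[0],d0); print("cap top centre",c0.round(4))
up=np.array([0,0,1])-n*n[2]; up/=np.linalg.norm(up); rt=np.cross(up,n)
v,u=np.nonzero(slot); S=np.array([onplane(q,d0) for q in zip(u,v)]); L=np.c_[(S-c0)@rt,(S-c0)@up]
w,V=np.linalg.eigh(np.cov(L.T)); print("slot px",len(u),"centre",L.mean(0).round(4),"sd",np.sqrt(w),"dir(rt,up)",V[:,1]," deg from up cw",np.degrees(np.arctan2(V[0,1],V[1,1])))
print("up",up,"rt",rt)
# driver red faces
for nm,c,bx in (("top",t,(385,240,425,285)),("scene",s,(145,190,175,240))):
    Hh=hsv(c); red=((Hh[...,0]<6)|(Hh[...,0]>174))&(Hh[...,1]>180)&(Hh[...,2]>60)&box(c,*bx)
    P,_=pts(c,red); P=P[(P[:,2]>.105)&(P[:,2]<.17)]
    for h in(1,):
        f=np.polyfit(P[:,1],P[:,0],1); print(nm,"x=f(y)",f,"yaw deg (x-axis of driver)",-np.degrees(np.arctan(f[0])))
print("cams",-t["R"].T@t["t"],-s["R"].T@s["t"])
# neighbours
for nm,bx in (("turq",(388,300,430,330)),("bigred",(425,240,475,275)),("caddy",(268,255,315,305))):
    P,_=pts(t,box(t,*bx)); P=P[P[:,2]>.03]; print(nm,P.min(0).round(3),P.max(0).round(3))
q=ctrl.get_obs()["eef_rot"]; print(Ro.from_quat(q[[1,2,3,0]]).as_matrix().round(3))
```

```text
panel n [-0.5114 -0.0093  0.8593] tilt 30.7612294412461 yaw 1.0438204628367072 res 0.002649214058061457
hob rect ((718.6552124023438, 32.65484619140625), (291.46209716796875, 339.3061218261719), 0.9677289724349976)
ellipse ((246.98280334472656, 185.6605682373047), (16.656774520874023, 17.38601303100586), 152.24636840820312)
orange dist from panel [0.0103 0.0142 0.0175] mean [0.6065 0.1054 0.0728]
cap top centre [0.6064 0.1053 0.0731]
slot px 18 centre [-0.0001 -0.0007] sd [0.00192715 0.00614267] dir(rt,up) [-0.90252304  0.43064158]  deg from up cw -64.49171699179134
up [0.85916359 0.01565406 0.51146151] rt [ 0.0182171  -0.99983405  0.        ]
top x=f(y) [0.54802483 0.60150183] yaw deg (x-axis of driver) -28.723835159458936
scene x=f(y) [-0.0287238   0.44395818] yaw deg (x-axis of driver) 1.6452999550830065
cams [ 0.26593193 -0.03011303  1.21021351] [ 1.24150323 -0.34268322  0.94126016]
turq [ 0.285 -0.35   0.035] [ 0.329 -0.311  0.243]
bigred [ 0.44  -0.456  0.031] [ 0.486 -0.415  0.238]
caddy [ 0.313 -0.095  0.031] [0.415 0.006 0.112]
[[ 0.247 -0.001 -0.969]
 [ 0.969 -0.001  0.247]
 [-0.002 -1.     0.   ]]
```

```bash
python3 -m jog '[[[-0.15,-0.8,-4],[0,0.073,0],8.5],[[-0.15,-0.8,-4],[0,0.073,0],8.5],[[-0.15,-0.8,-4],[0,0.073,0],8.5],[[-0.15,-0.8,-4],[0,0.073,0],8.5],[[-0.15,-0.8,-4],[0,0.073,0],8.5],[[-0.15,-0.8,-4],[0,0.073,0],8.5],[[-0.15,-0.8,-4],[0,0.073,0],8.5],[[-0.15,-0.8,-4],[0,0.073,0],8.5],[[-0.15,-0.8,-4],[0,0.073,0],8.5],[[-0.15,-0.8,-4],[0,0.073,0],8.5],[[-0.15,-0.8,-4],[0,0.073,0],8.5],[[-0.15,-0.8,-4],[0,0.073,0],8.5]]'; python3 -c "
from bench import ctrl;o=ctrl.get_obs();print(o['q'],o['eef_pos'])"
```

```text
time_s: 1.1
eef_pos: [0.5, 0.2536, 0.3196]
eef_rot: [-0.689, 0.694, 0.142, -0.153]
wrist_force: [0.6, 1.2, -0.3]
opening: 0.995
[ 0.26079031  0.09978729  1.52063603 -0.00519508  1.53629298 -0.15949015] [0.49996454 0.25363348 0.31964354]
```

```bash
cat > go.py <<'E'
# prints tool-frame difference (cm, rad) from now to a target pose: approach dir a, jaw dir j, TCP p
import numpy as np
from scipy.spatial.transform import Rotation as Ro
def diff(p,a,j):
    from bench import ctrl
    o=ctrl.get_obs(); q=o["eef_rot"]; R=Ro.from_quat(q[[1,2,3,0]]); a=np.array(a,float)/np.linalg.norm(a)
    j=np.array(j,float); j-=a*(a@j); j/=np.linalg.norm(j)
    T=np.c_[j,a,np.cross(j,a)]
    sh=R.inv().apply(np.array(p)-o["eef_pos"])*100; rv=(R.inv()*Ro.from_matrix(T)).as_rotvec()
    print("t",round(o["time_s"],2),"pos",o["eef_pos"].round(4),"F",o["wrist_force"].round(1),"q",o["q"].round(2),"open",round(o["opening"],3))
    print("shift cm",sh.round(2),"turn rad",rv.round(3)); return R,o
E
python3 -m jog '[[[-0.15,0,-4.1],[0,0.073,0],8.5],[[-0.15,0,-4.1],[0,0.073,0],8.5],[[-0.15,0,-4.1],[0,0.073,0],8.5],[[-0.15,0,-4.1],[0,0.073,0],8.5],[[-0.15,0,-4.1],[0,0.073,0],8.5],[[-0.15,0,-4.1],[0,0.073,0],8.5],[[-0.15,0,-4.1],[0,0.073,0],8.5],[[-0.15,0,-4.1],[0,0.073,0],8.5],[[-0.15,0,-4.1],[0,0.073,0],8.5],[[-0.15,0,-4.1],[0,0.073,0],8.5],[[-0.15,0,-4.1],[0,0.073,0],8.5],[[-0.15,0,-4.1],[0,0.073,0],8.5]]'; python3 -c "
from go import *
diff([.44,-.327,.32],[0,0,-1],[0,-1,0])"
```

```text
time_s: 2.1
eef_pos: [0.4819, -0.2283, 0.3201]
eef_rot: [-0.682, 0.688, -0.18, 0.17]
wrist_force: [0.2, -0.4, 0.4]
opening: 1.0
t 2.1 pos [ 0.4819 -0.2283  0.3201] F [ 0.2 -0.4  0.4] q [-0.66  0.03  1.59 -0.01  1.53 -0.15] open 1.0
shift cm [  1.07   0.14 -10.67] turn rad [ 0.018  1.07  -0.003]
```

```bash
python3 -m jog '[[[0.35,0,-3.6],[0.006,0,0],8.5],[[0.35,0,-3.6],[0.006,0,0],8.5],[[0.35,0,-3.5],[0.006,0,0],8.5],[[0,0,0],[0,0.119,0],8.5],[[0,0,0],[0,0.119,0],8.5],[[0,0,0],[0,0.119,0],8.5],[[0,0,0],[0,0.119,0],8.5],[[0,0,0],[0,0.119,0],8.5],[[0,0,0],[0,0.119,0],8.5],[[0,0,0],[0,0.119,0],8.5],[[0,0,0],[0,0.119,0],8.5],[[0,0,0],[0,0.119,0],8.5]]'
python3 - <<'E'
from go import *; from bench import imaging; from h import *
diff([.44,-.327,.32],[0,0,-1],[0,-1,0])
w=imaging.camera("wrist"); np.savez("wrist1.npz",**w); print(w["K"].tolist(),w["R"].round(3).tolist(),(-w["R"].T@w["t"]).round(3))
cv2.imwrite("pics/w1.png",w["frame"][...,::-1])
E
```

```text
time_s: 3.1
eef_pos: [0.4275, -0.3402, 0.3137]
eef_rot: [0.485, -0.485, 0.523, -0.506]
wrist_force: [0.6, 1.1, 0.6]
opening: 0.992
t 3.1 pos [ 0.4275 -0.3402  0.3137] F [0.6 1.1 0.6] q [-0.89  0.08  1.56 -0.    1.53  0.74] open 0.992
shift cm [-1.4  -0.62  1.16] turn rad [ 0.017 -0.058 -0.017]
[[325.19226210127806, 0.0, 276.3012040766656], [0.0, 325.19226210127806, 207.69071349872428], [0.0, 0.0, 1.0]] [[-0.058, -0.998, -0.018], [-0.944, 0.049, 0.327], [-0.326, 0.036, -0.945]] [ 0.509 -0.348  0.456]
```

View pics/w1.png

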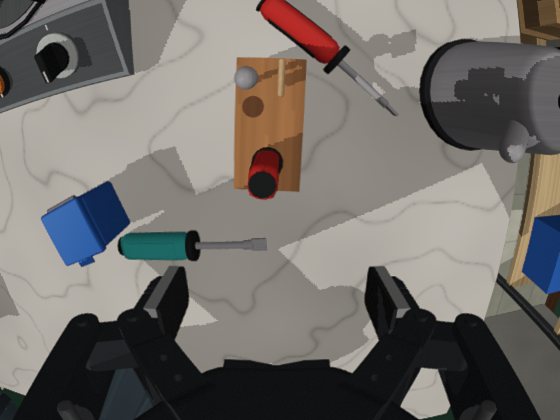

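Wrist view: the block is centred near (268,125), with the driver's top at (263,185) and its collar near (268,152). The empty hole is at (253,106), and the turquoise and large red drivers lie clear. Next I'll do a crop and cast fisheye rays for the axis and yaw.

```bash
cat >> h.py <<'E'
def fray(c,uv,h):
    K=c["K"]; x,y=uv[0]-K[0,2],uv[1]-K[1,2]; r=np.hypot(x,y); th=r/K[0,0]
    d=c["R"].T@np.array([np.sin(th)*x/r,np.sin(th)*y/r,np.cos(th)]); o=-c["R"].T@c["t"]
    return o+d*(h-o[2])/d[2]
E
python3 - <<'E'
from h import *
w=load("wrist1"); f=w["frame"]
cv2.imwrite("pics/w1c.png",cv2.resize(f[90:205,225:315],None,fx=5,fy=5,interpolation=cv2.INTER_CUBIC)[...,::-1])
H=hsv(w); bx=box(w,240,140,290,205)
red=((H[...,0]<6)|(H[...,0]>174))&(H[...,1]>150)&(H[...,2]>50)&bx
dark=(H[...,2]<55)&bx&~red
cs,_=cv2.findContours(dark.astype(np.uint8),cv2.RETR_EXTERNAL,cv2.CHAIN_APPROX_NONE)
for c in sorted(cs,key=cv2.contourArea)[-4:]:
    if len(c)>5: e=cv2.fitEllipse(c); print(cv2.contourArea(c),np.round(e[0],1),np.round(e[1],1),round(e[2],1),"z.195",fray(w,e[0],.195).round(4),"z.10",fray(w,e[0],.099).round(4))
cap=(dark|red)
cs,_=cv2.findContours(cap.astype(np.uint8),cv2.RETR_EXTERNAL,cv2.CHAIN_APPROX_NONE); c=max(cs,key=cv2.contourArea); print("sil",cv2.boundingRect(c),cv2.fitEllipse(c))
# block corner check & block rect by brown mask
br=(H[...,0]>5)&(H[...,0]<20)&(H[...,1]>90)&(H[...,2]>60)&box(w,228,50,310,200)
cs,_=cv2.findContours(br.astype(np.uint8),cv2.RETR_EXTERNAL,cv2.CHAIN_APPROX_NONE); c=max(cs,key=cv2.contourArea)
q=cv2.boxPoints(cv2.minAreaRect(c)); print("corners px",q.round(0).tolist()); C=np.array([fray(w,p,.095) for p in q]); print(C.round(4),C.mean(0))
E
```

```text
76.5 [266.4 163. ] [28.8 30.4] 21.3 z.195 [ 0.4583 -0.3323  0.195 ] z.10 [ 0.4395 -0.3265  0.099 ]
510.5 [261.8 184.4] [25.  26.1] 96.0 z.195 [ 0.4404 -0.3272  0.195 ] z.10 [ 0.415  -0.3196  0.099 ]
sil (247, 147, 36, 52) ((264.372802734375, 172.98365783691406), (31.276700973510742, 55.01105499267578), 12.631220817565918)
corners px [[232.0, 188.0], [237.0, 56.0], [306.0, 59.0], [300.0, 191.0]]
[[ 0.4114 -0.2838  0.095 ]
 [ 0.5611 -0.3018  0.095 ]
 [ 0.5531 -0.376   0.095 ]
 [ 0.4036 -0.3632  0.095 ]] [ 0.48229542 -0.33120289  0.095     ]
```

View pics/w1c.png

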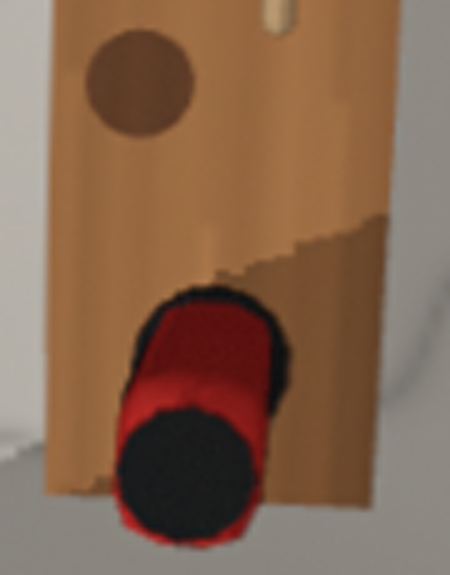

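Run:
```python
from h import *
w,t,s=load("wrist1"),load("top0"),load("scene0")
H=hsv(w); red=((H[...,0]<6)|(H[...,0]>174))&(H[...,1]>150)&(H[...,2]>50)&box(w,240,140,290,205)
v,u=np.nonzero(red&(w["depth"]>0)); K=w["K"]; x,y=u-K[0,2],v-K[1,2]; r=np.hypot(x,y)+1e-9; th=r/K[0,0]
D=np.c_[np.sin(th)*x/r,np.sin(th)*y/r,np.cos(th)]; D*=(w["depth"][v,u]/D[:,2])[:,None]; P=(D-w["t"])@w["R"]
def show(nm,P):
    Q=P-np.array([.4402,-.327,0]); 
    for lo,hi in ((.105,.165),(.165,.185)):
        m=(Q[:,2]>lo)&(Q[:,2]<hi); q=Q[m]*1000
        if len(q)<8: continue
        i=np.argsort(q[:,1]); print(nm,lo,len(q),"y->x:",[(round(a[:,1].mean()),round(a[:,0].mean(),1)) for a in np.array_split(q[i],8)])
show("wrist",P)
for nm,c,bx in (("top",t,(385,240,425,285)),("scene",s,(145,190,175,240))):
    Hh=hsv(c); m=((Hh[...,0]<6)|(Hh[...,0]>174))&(Hh[...,1]>150)&(Hh[...,2]>40)&box(c,*bx); show(nm,pts(c,m)[0])
    m=(Hh[...,2]<50)&box(c,*bx); show(nm+"dark",pts(c,m)[0])
```

```text
wrist 0.105 222 y->x: [(-13, np.float64(9.9)), (-10, np.float64(12.6)), (-8, np.float64(14.2)), (-5, np.float64(15.0)), (-2, np.float64(15.5)), (1, np.float64(16.0)), (4, np.float64(15.5)), (8, np.float64(14.0))]
wrist 0.165 132 y->x: [(-13, np.float64(7.5)), (-12, np.float64(12.3)), (-9, np.float64(13.9)), (-6, np.float64(15.0)), (-3, np.float64(15.5)), (1, np.float64(15.8)), (4, np.float64(15.3)), (9, np.float64(11.0))]
top 0.105 50 y->x: [(-1, np.float64(-16.9)), (3, np.float64(-16.5)), (7, np.float64(-15.5)), (9, np.float64(-14.6)), (11, np.float64(-13.0)), (12, np.float64(-8.1)), (13, np.float64(-8.3)), (14, np.float64(-8.4))]
top 0.165 35 y->x: [(-4, np.float64(-3.4)), (4, np.float64(-16.3)), (9, np.float64(-3.9)), (11, np.float64(-12.9)), (12, np.float64(-5.2)), (12, np.float64(-1.6)), (13, np.float64(-3.6)), (14, np.float64(-5.3))]
topdark 0.105 37 y->x: [(8, np.float64(5.9)), (12, np.float64(4.1)), (13, np.float64(4.1)), (13, np.float64(3.6)), (13, np.float64(0.2)), (14, np.float64(-3.0)), (14, np.float64(-0.6)), (15, np.float64(-3.8))]
topdark 0.165 9 y->x: [(12, np.float64(8.3)), (13, np.float64(0.1)), (13, np.float64(1.4)), (13, np.float64(5.1)), (13, np.float64(3.8)), (13, np.float64(2.4)), (14, np.float64(-3.0)), (15, np.float64(-5.9))]
scene 0.105 144 y->x: [(-13, np.float64(11.5)), (-9, np.float64(12.7)), (-6, np.float64(14.0)), (-3, np.float64(14.6)), (0, np.float64(14.8)), (3, np.float64(14.1)), (6, np.float64(13.2)), (9, np.float64(8.2))]
scene 0.165 56 y->x: [(-12, np.float64(11.6)), (-9, np.float64(12.8)), (-5, np.float64(14.1)), (-2, np.float64(14.6)), (1, np.float64(14.7)), (4, np.float64(14.1)), (7, np.float64(11.3)), (10, np.float64(2.6))]
scenedark 0.105 66 y->x: [(-16, np.float64(-86.8)), (-11, np.float64(-98.0)), (-7, np.float64(-96.9)), (-3, np.float64(-95.8)), (1, np.float64(-98.2)), (6, np.float64(-103.7)), (9, np.float64(-111.0)), (11, np.float64(-79.7))]
```

```bash
python3 -c "
from go import *
diff([.440,-.327,.134],[0,0,-1],[-.174,-.985,0])"
```

```text
t 3.15 pos [ 0.4274 -0.3401  0.3136] F [ 0.1  0.5 -0.3] q [-0.89  0.08  1.56 -0.    1.53  0.75] open 0.995
shift cm [-1.09 17.96  1.49] turn rad [ 0.019  0.109 -0.016]
```

```bash
python3 -m jog '[[[-1.1,0,1.5],[0.019,0.109,-0.016],8.5],[[0,4,0],[0,0,0],8.5],[[0,4,0],[0,0,0],8.5],[[0,2,0],[0,0,0],8.5],[[0,0,0],[0,0,0],8.5]]';  python3 -c "
from go import *
diff([.440,-.327,.134],[0,0,-1],[-.174,-.985,0])"
```

```text
time_s: 3.57
eef_pos: [0.4447, -0.3308, 0.2118]
eef_rot: [-0.456, 0.456, -0.538, 0.542]
wrist_force: [-0.5, 0.7, -1.1]
opening: 0.994
t 3.57 pos [ 0.4447 -0.3308  0.2118] F [-0.5  0.7 -1.1] q [-0.85  0.15  1.68  0.    1.3   0.88] open 0.994
shift cm [-0.33  7.78 -0.57] turn rad [-0.005  0.007  0.004]
```

```bash
python3 -m jog '[[[-0.3,2,-0.6],[0,0,0],8.5],[[0,3,0],[0,0,0],8.5],[[0,2.4,0],[0,0,0],8.5],[[0,0.2,0],[0,0,0],8.5]]';  python3 -c "
from go import *
diff([.440,-.327,.134],[0,0,-1],[-.174,-.985,0])"
```

```text
time_s: 3.9
eef_pos: [0.4407, -0.3284, 0.1371]
eef_rot: [-0.459, 0.459, -0.535, 0.541]
wrist_force: [-1.4, -0.6, -0.1]
opening: 0.996
t 3.9 pos [ 0.4407 -0.3284  0.1371] F [-1.4 -0.6 -0.1] q [-0.86  0.22  1.76  0.    1.15  0.87] open 0.996
shift cm [-0.13  0.31 -0.09] turn rad [-0.008  0.016  0.006]
```

```bash
python3 -m jog '[[[-0.1,0.3,-0.1],[-0.008,0.01,0.006],8.5],[[0,0,0],[0,0,0],2],[[0,0,0],[0,0,0],1.5],[[0,0,0],[0,0,0],1.5],[[0,0,0],[0,0,0],1.5],[[0,0,0],[0,0,0],1.5],[[0,0,0],[0,0,0],1.5],[[0,0,0],[0,0,0],1.5],[[0,0,0],[0,0,0],1.5],[[0,0,0],[0,0,0],1.5]]';  python3 -c "
from go import *
diff([.440,-.327,.134],[0,0,-1],[-.174,-.985,0])"
```

```text
time_s: 4.73
eef_pos: [0.4433, -0.3311, 0.1432]
eef_rot: [-0.457, 0.457, -0.536, 0.543]
wrist_force: [0.4, 0.6, -0.3]
opening: 0.305
t 4.73 pos [ 0.4433 -0.3311  0.1432] F [ 0.4  0.6 -0.3] q [-0.86  0.22  1.75 -0.    1.16  0.88] open 0.305
shift cm [-0.35  0.91 -0.4 ] turn rad [-0.008  0.01   0.007]
```

```bash
python3 -m jog '[[[0,-1,0],[0,0,0],1.5],[[0,-3,0],[0,0,0],1.5],[[0,-4,0],[0,0,0],1.5],[[0,-4,0],[0,0,0],1.5],[[0,-4,0],[0,0,0],1.5],[[0,-3.5,0],[0,0,0],1.5]]';  python3 -m jog '[[[0,0,0],[0,0,0],1.5],[[0,0,0],[0,0,0],1.5],[[0,0,0],[0,0,0],1.5],[[0,0,0],[0,0,0],1.5]]';python3 - <<'E'
from go import *; from bench import imaging; from h import *
diff([.440,-.327,.134],[0,0,-1],[-.174,-.985,0])
w=imaging.camera("wrist"); np.savez("wrist2.npz",**w);s=imaging.camera("scene"); np.savez("scene2.npz",**s)
cv2.imwrite("pics/w2.png",np.vstack([w["frame"][100:420],np.pad(cv2.resize(s["frame"][140:280,60:230],None,fx=2,fy=2,interpolation=cv2.INTER_CUBIC),((0,0),(0,220),(0,0)))])[...,::-1])
E
```

```text
time_s: 5.23
eef_pos: [0.4382, -0.3248, 0.3367]
eef_rot: [0.457, -0.457, 0.544, -0.535]
wrist_force: [0.6, -0.7, -1.0]
opening: 0.296
time_s: 5.57
eef_pos: [0.4404, -0.3272, 0.349]
eef_rot: [-0.457, 0.457, -0.538, 0.542]
wrist_force: [0.2, -0.9, -1.8]
opening: 0.295
t 5.57 pos [ 0.4404 -0.3272  0.349 ] F [ 0.2 -0.9 -1.8] q [-0.86  0.04  1.52  0.    1.57  0.88] open 0.295
shift cm [-0.07 21.5  -0.15] turn rad [-0.005  0.01   0.003]
```

View pics/w2.png

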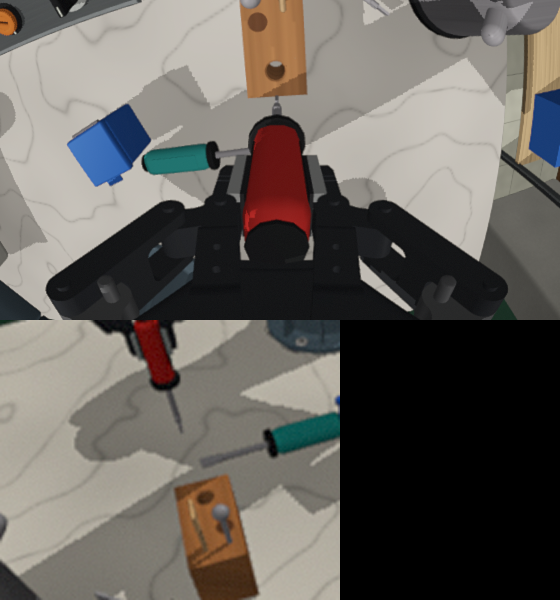

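The driver is held: handle between the pads, shaft clear, and the empty hole at w2 (276,70). I'll work out a constant-turn path to a pose above the cap.

```bash
cat >> go.py <<'E'
N=np.array([-.515,-.009,.857]); UP=np.array([.857,.015,.515]); RT=np.array([.018,-1,0.])
C0=np.array([.6064,.1053,.0731])
def jaw(deg): # slot angle cw from up (deg) -> jaw direction, 90 deg cw of the slot
    r=np.radians(deg+90); return RT*np.sin(r)+UP*np.cos(r)
def rows(p,a,j,n):
    R,o=diff(p,a,j); a=np.array(a)/np.linalg.norm(a); j=j-a*(a@j); j=j/np.linalg.norm(j)
    rv=(R.inv()*Ro.from_matrix(np.c_[j,a,np.cross(j,a)])).as_rotvec()/n
    d=(np.array(p)-o["eef_pos"])/n*100
    for i in range(n): print((R*Ro.from_rotvec(rv*i)).inv().apply(d).round(1).tolist(),rv.round(3).tolist())
E
python3 -c "
from go import *
print(jaw(-64.5))
rows(C0+N*.255+[0,0,.0],-N,jaw(-64.5),14)"
```

```text
[ 0.78126479 -0.41697232  0.46483142]
t 5.67 pos [ 0.4402 -0.327   0.3482] F [-0.7  0.3 -1. ] q [-0.86  0.04  1.52  0.    1.57  0.88] open 0.295
shift cm [-43.     5.56  -3.65] turn rad [ 0.516 -1.274 -0.26 ]
[-3.1, 0.4, -0.3] [0.037, -0.091, -0.019]
[-3.1, 0.3, 0.0] [0.037, -0.091, -0.019]
[-3.1, 0.3, 0.3] [0.037, -0.091, -0.019]
[-3.1, 0.2, 0.5] [0.037, -0.091, -0.019]
[-3.0, 0.2, 0.8] [0.037, -0.091, -0.019]
[-2.9, 0.2, 1.1] [0.037, -0.091, -0.019]
[-2.8, 0.2, 1.3] [0.037, -0.091, -0.019]
[-2.7, 0.2, 1.6] [0.037, -0.091, -0.019]
[-2.5, 0.2, 1.8] [0.037, -0.091, -0.019]
[-2.4, 0.2, 2.0] [0.037, -0.091, -0.019]
[-2.2, 0.3, 2.2] [0.037, -0.091, -0.019]
[-2.0, 0.3, 2.4] [0.037, -0.091, -0.019]
[-1.7, 0.4, 2.5] [0.037, -0.091, -0.019]
[-1.5, 0.4, 2.7] [0.037, -0.091, -0.019]
```

```bash
python3 -m jog '[[[-3.1,0.4,-0.3],[0.037,-0.091,-0.019],1.5],[[-3.1,0.3,0],[0.037,-0.091,-0.019],1.5],[[-3.1,0.3,0.3],[0.037,-0.091,-0.019],1.5],[[-3.1,0.2,0.5],[0.037,-0.091,-0.019],1.5],[[-3,0.2,0.8],[0.037,-0.091,-0.019],1.5],[[-2.9,0.2,1.1],[0.037,-0.091,-0.019],1.5],[[-2.8,0.2,1.3],[0.037,-0.091,-0.019],1.5],[[-2.7,0.2,1.6],[0.037,-0.091,-0.019],1.5],[[-2.5,0.2,1.8],[0.037,-0.091,-0.019],1.5],[[-2.4,0.2,2],[0.037,-0.091,-0.019],1.5],[[-2.2,0.3,2.2],[0.037,-0.091,-0.019],1.5],[[-2,0.3,2.4],[0.037,-0.091,-0.019],1.5]]'; python3 -c "
from go import *
rows(C0+N*.175,-N,jaw(-64.5),5)"
```

```text
time_s: 6.67
eef_pos: [0.4548, 0.0569, 0.2753]
eef_rot: [0.7, -0.618, 0.041, -0.356]
wrist_force: [0.6, 0.4, -1.0]
opening: 0.293
t 6.67 pos [0.4548 0.0569 0.2753] F [ 0.6  0.4 -1. ] q [-0.18 -0.49  2.17  0.08  1.01  0.38] open 0.293
shift cm [0.   7.33 5.76] turn rad [ 0.061 -0.15  -0.055]
[0.0, 1.5, 1.2] [0.012, -0.03, -0.011]
[0.0, 1.5, 1.1] [0.012, -0.03, -0.011]
[0.0, 1.5, 1.1] [0.012, -0.03, -0.011]
[0.1, 1.5, 1.1] [0.012, -0.03, -0.011]
[0.1, 1.5, 1.1] [0.012, -0.03, -0.011]
```

```bash
python3 -m jog '[[[0,1.5,1.1],[0.012,-0.03,-0.011],1.5],[[0,1.5,1.1],[0.012,-0.03,-0.011],1.5],[[0,1.5,1.1],[0.012,-0.03,-0.011],1.5],[[0,1.5,1.1],[0.012,-0.03,-0.011],1.5],[[0,1,0.8],[0.012,-0.03,-0.011],1.5],[[0,0,0],[0,0,0],1.5],[[0,0,0],[0,0,0],1.5]]'; python3 -c "
from go import *
rows(C0+N*.165,-N,jaw(-64.5),1)"
```

```text
time_s: 7.25
eef_pos: [0.5016, 0.112, 0.2097]
eef_rot: [0.713, -0.625, -0.04, -0.315]
wrist_force: [0.6, -0.5, -0.6]
opening: 0.295
t 7.25 pos [0.5016 0.112  0.2097] F [ 0.6 -0.5 -0.6] q [-0.03 -0.28  2.18  0.05  0.72  0.34] open 0.295
shift cm [2.13 0.56 0.02] turn rad [-0.002  0.019 -0.02 ]
[2.1, 0.6, 0.0] [-0.002, 0.019, -0.02]
```

```bash
python3 -m jog '[[[2,0.3,0],[0,0.019,-0.02],1.5],[[0,0,0],[0,0,0],1.5],[[0,0,0],[0,0,0],1.5]]'
python3 - <<'E'
from go import *; from bench import imaging; from h import *
R,o=diff(C0+N*.165,-N,jaw(-64.5))
cs={n:imaging.camera(n) for n in("wrist","top","scene")}
for n,c in cs.items(): np.savez(n+"3.npz",**c)
a=o["eef_pos"]; ax=R.apply([0,1,0]); tip=a+ax*.1285; print("tip pred",tip, "tip px top",proj(cs["top"],tip),"scene",proj(cs["scene"],tip),"cap top px",proj(cs["top"],C0),proj(cs["scene"],C0))
def crop(c,x,y,w,h,k):return cv2.resize(c["frame"][y:y+h,x:x+w],None,fx=k,fy=k,interpolation=cv2.INTER_CUBIC)
p=proj(cs["top"],C0).astype(int);q=proj(cs["scene"],C0).astype(int);print(p,q)
A=np.hstack([crop(cs["top"],p[0]-35,p[1]-30,66,50,6),crop(cs["scene"],q[0]-33,q[1]-30,66,50,6)])
B=cv2.resize(cs["wrist"]["frame"],(400,300)); B=np.pad(B,((0,0),(0,392),(0,0)))
B[:,400:792]=crop(cs["wrist"],220,60,98,75,4)
cv2.imwrite("pics/c3.png",np.vstack([A,B])[...,::-1])
E
```

```text
time_s: 7.5
eef_pos: [0.5166, 0.1033, 0.2139]
eef_rot: [0.71, -0.623, -0.036, -0.327]
wrist_force: [0.8, -0.1, -1.2]
opening: 0.296
t 7.5 pos [0.5166 0.1033 0.2139] F [ 0.8 -0.1 -1.2] q [-0.05 -0.25  2.16  0.06  0.7   0.35] open 0.296
shift cm [0.39 0.19 0.23] turn rad [ 0.002 -0.003 -0.006]
tip pred [0.58201566 0.10460863 0.10331047] tip px top [245.0629603  190.97189874] scene [324.11706977 210.73732436] cap top px [246.97361284 185.67313824] [327.81157277 223.5312327 ]
[246 185] [327 223]
```

View pics/c3.png

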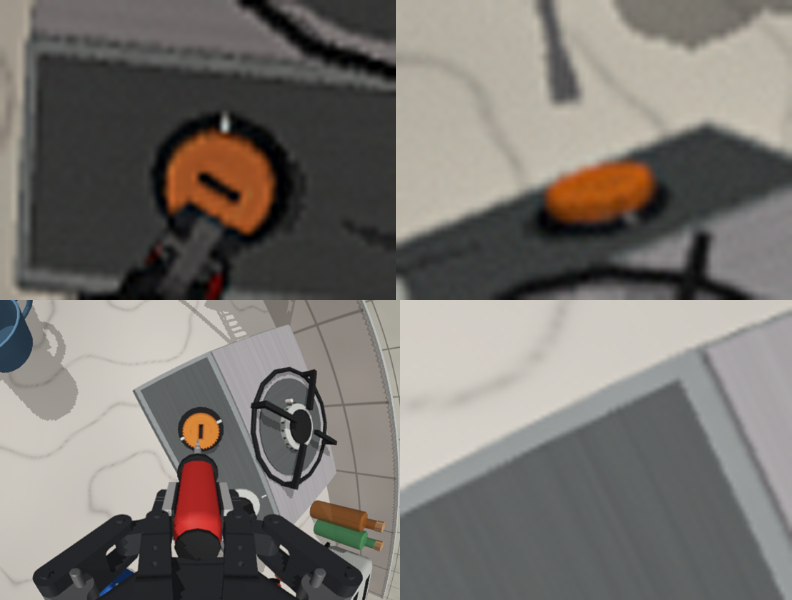

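Crop c3: in the top view the slot centre is about px (247.2,186.1) and the blade end (245.3,189.6). In the scene view the blade end is about (321.8,209.3). The bit is nearly aligned with the slot. I'll triangulate the tip.

Run:
```python
from go import *; from h import *
t,s,w=load("top3"),load("scene3"),load("wrist3")
R,o=diff(C0+N*.165,-N,jaw(-64.5))
def tri(*obs):
    A=[];b=[]
    for c,p in obs:
        d=np.linalg.inv(c["K"])@np.array([*p,1.]); d=c["R"].T@d; d/=np.linalg.norm(d); o_=-c["R"].T@c["t"]; M=np.eye(3)-np.outer(d,d); A.append(M); b.append(M@o_)
    X=np.linalg.solve(sum(A),sum(b)); return X
X=tri((t,(245.3,189.6)),(s,(321.8,209.2))); print("tip",X.round(4),"reproj",proj(t,X),proj(s,X))
print("tip in tool, cm",R.inv().apply(X-o["eef_pos"])*100)
# refined blade tip in scene: dark pixels under handle
Hs=hsv(s); m=(Hs[...,2]<125)&box(s,312,190,335,212)
v,u=np.nonzero(m); print([(int(r),u[v==r].min(),u[v==r].max()) for r in np.unique(v)][-10:])
m2=((Hs[...,0]>=4)&(Hs[...,0]<20)&(Hs[...,1]>150)&(Hs[...,2]>60)&box(s,305,210,350,240)); v,u=np.nonzero(m2)
c,_=cv2.findContours(m2.astype(np.uint8),0,1); e=cv2.fitEllipse(max(c,key=cv2.contourArea)); print("scene orange",e,"bbox",u.min(),u.max(),v.min(),v.max(), "model top centre px",proj(s,C0),"mid-rim",proj(s,C0-N*.004))
# cap-frame coordinates of tip: along rt, up, n
print("tip-C0 rt,up,n mm",[(round(1000*float((X-C0)@k),1)) for k in(RT,UP,N)])
```

```text
t 7.65 pos [0.517  0.1035 0.2146] F [-0.2  0.  -1.7] q [-0.05 -0.25  2.16  0.06  0.7   0.35] open 0.296
shift cm [0.32 0.23 0.18] turn rad [ 0.001 -0.002 -0.004]
tip [0.5819 0.1003 0.1125] reproj [246.40575943 190.23497075] [322.9794239 208.9491368]
tip in tool, cm [ 0.50479891 12.0834677  -0.25937167]
[(200, np.int64(319), np.int64(321)), (201, np.int64(319), np.int64(321)), (202, np.int64(319), np.int64(322)), (203, np.int64(319), np.int64(322)), (204, np.int64(320), np.int64(322)), (205, np.int64(320), np.int64(323)), (206, np.int64(320), np.int64(323)), (207, np.int64(320), np.int64(323)), (208, np.int64(320), np.int64(324)), (209, np.int64(320), np.int64(323))]
scene orange ((327.8067932128906, 224.6197052001953), (8.14490032196045, 18.32841682434082), 75.87818145751953) bbox 319 336 220 229 model top centre px [327.81157277 223.5312327 ] mid-rim [328.09002399 224.81011276]
tip-C0 rt,up,n mm [4.6, -0.8, 46.5]
```

Run:
```python
from h import *
t,s,w=load("top3"),load("scene3"),load("wrist3")
def crop(c,x,y,ww,h,k):return cv2.resize(c["frame"][y:y+h,x:x+ww],None,fx=k,fy=k,interpolation=cv2.INTER_CUBIC)
A=crop(w,245,160,72,60,10)[:600,:,:]
B=crop(t,232,172,32,30,12); 
A=cv2.resize(A,(432,360)); 
cv2.imwrite("pics/c4.png",np.hstack([A,np.clip(B*1.4,0,255).astype(np.uint8)[:360,:368]])[...,::-1])
```

```text
(no output)
```

View pics/c4.png

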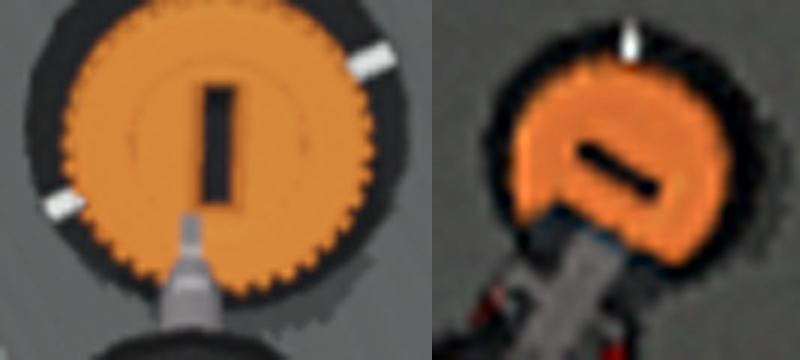

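The wrist crop shows the bit tip at px (276.3,195.3) and the slot centre at (280.8,183.8). The blade lies edge-on and parallel to the slot, but offset sideways to the left.

Run:
```python
from go import *; from h import *
from scipy.optimize import least_squares
t,s,w=load("top3"),load("scene3"),load("wrist3")
R,o=diff(C0+N*.165,-N,jaw(-64.5))
def fproj(c,X):
    p=c["R"]@X+c["t"]; th=np.arctan2(np.hypot(*p[:2]),p[2]); return c["K"][:2,2]+c["K"][0,0]*th*p[:2]/np.hypot(*p[:2])
def fit(tp,sp,wp,X0):
    def r(X):
        L=[fproj(w,X)-wp]
        if tp is not None: L.append(proj(t,X)-tp)
        if sp is not None: L.append(proj(s,X)-sp)
        return np.concatenate(L)
    q=least_squares(r,X0); return q.x,q.fun.round(2)
T,f=fit((245.4,189.8),(321.8,209.2),(276.25,195.25),C0+N*.03); print("tip",T.round(4),f)
T2,f=fit(None,(321.8,209.2),(276.25,195.25),C0+N*.03); print("tip s+w",T2.round(4),f)
T3,f=fit((245.4,189.8),None,(276.25,195.25),C0+N*.03); print("tip t+w",T3.round(4),f)
S,f=fit((247.25,186.0),None,(280.75,183.75),C0); print("slot",S.round(4),f)
def tip_on_plane(uv,P0,n):
    a=fray(w,uv,0.);b=-w["R"].T@w["t"]; d=a-b; return b+d*(((P0-b)@n)/(d@n))
Sw=tip_on_plane((280.75,183.75),C0,N); print("slot wrist on plane",Sw.round(4))
e1=tip_on_plane((245+219.5/6-.5,160+88.5/6-.5),C0,N);e2=tip_on_plane((245+215.5/6-.5,160+203.5/6-.5),C0,N); d=e1-e2
print("slot len",np.linalg.norm(d),"angle cw from up",np.degrees(np.arctan2(d@RT,d@UP)))
for X in (T,T2,T3): print("tip in tool cm",(R.inv().apply(X-o["eef_pos"])*100).round(2),"slot-tip in tool cm",(R.inv().apply(Sw-X)*100).round(2),(R.inv().apply(C0-X)*100).round(2))
```

```text
t 7.65 pos [0.517  0.1035 0.2146] F [-0.2  0.  -1.7] q [-0.05 -0.25  2.16  0.06  0.7   0.35] open 0.296
shift cm [0.32 0.23 0.18] turn rad [ 0.001 -0.002 -0.004]
tip [0.5819 0.1061 0.1059] [ 0.26  0.96 -0.96  0.88  2.81  0.73]
tip s+w [0.5812 0.1066 0.1069] [-0.08  0.88  2.87  0.25]
tip t+w [0.5862 0.1046 0.0968] [ 0.09 -0.1   0.1   0.4 ]
slot [0.6072 0.1051 0.0708] [-0.08  0.1  -0.11 -0.34]
slot wrist on plane [0.6062 0.1057 0.073 ]
slot len 0.01942288461083202 angle cw from up -62.61497291620617
tip in tool cm [-0.04 12.66  0.12] slot-tip in tool cm [0.41 4.07 0.1 ] [0.44 4.07 0.07]
tip in tool cm [-0.07 12.54  0.17] slot-tip in tool cm [0.44 4.19 0.06] [0.47 4.19 0.03]
tip in tool cm [-0.06 13.65 -0.06] slot-tip in tool cm [0.43 3.08 0.29] [0.46 3.08 0.26]
```

```bash
python3 -m jog '[[[0.4,0.8,0.12],[0,0,0],1.5],[[0,0.8,0],[0,0,0],1.5],[[0,0.3,0],[0,0,0],1.5],[[0,0,0],[0,0,0],1.5],[[0,0,0],[0,0,0],1.5]]'
python3 - <<'E'
from go import *; from bench import imaging; from h import *
R,o=diff(C0+N*.140,-N,jaw(-63.5))
w=imaging.camera("wrist"); np.savez("wrist4.npz",**w);t=imaging.camera("top"); np.savez("top4.npz",**t)
def crop(c,x,y,ww,h,k):return cv2.resize(c["frame"][y:y+h,x:x+ww],None,fx=k,fy=k,interpolation=cv2.INTER_CUBIC)
cv2.imwrite("pics/c5.png",np.hstack([crop(w,245,160,66,60,6),np.clip(1.4*crop(t,232,172,33,30,12),0,255).astype(np.uint8)])[...,::-1])
E
```

```text
time_s: 8.07
eef_pos: [0.5294, 0.1032, 0.1999]
eef_rot: [0.71, -0.623, -0.037, -0.328]
wrist_force: [-0.5, -0.2, -0.2]
opening: 0.299
t 8.07 pos [0.5294 0.1032 0.1999] F [-0.5 -0.2 -0.2] q [-0.05 -0.2   2.15  0.06  0.66  0.34] open 0.299
shift cm [0.03 0.84 0.1 ] turn rad [ 0.001  0.015 -0.005]
```

View pics/c5.png

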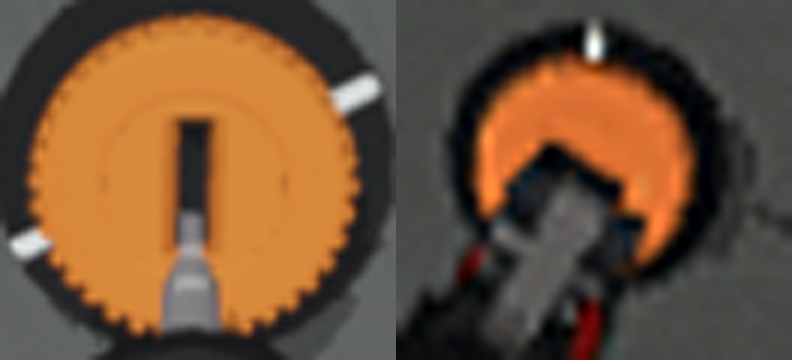

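The tip is now in line with the slot (tip at crop (190,213), slot centre line at x≈195), about 2 cm short. I'll advance gently to contact.

```bash
python3 -m jog '[[[0.06,0.7,0.05],[0,0,0],1.5],[[0,0.5,0],[0,0,0],1.5],[[0,0.2,0],[0,0,0],1.5],[[0,0.15,0],[0,0,0],1.5]]'
python3 - <<'E'
from go import *
R,o=diff(C0+N*.128,-N,jaw(-63.5)); print("F tool",R.inv().apply(o["wrist_force"]).round(1))
E
```

```text
time_s: 8.5
eef_pos: [0.5391, 0.1037, 0.1871]
eef_rot: [0.71, -0.622, -0.038, -0.328]
wrist_force: [0.7, 0.7, -0.4]
opening: 0.296
t 8.5 pos [0.5391 0.1037 0.1871] F [ 0.7  0.7 -0.4] q [-0.05 -0.15  2.14  0.06  0.62  0.34] open 0.296
shift cm [-0.11  0.45 -0.01] turn rad [-0.     0.016 -0.003]
F tool [0.1 0.7 0.8]
```

```bash
python3 -m jog '[[[0,0.2,0],[0,0,0],1.5],[[0,0.2,0],[0,0,0],1.5],[[0,0.15,0],[0,0,0],1.5]]'
python3 - <<'E'
from go import *
R,o=diff(C0+N*.128,-N,jaw(-63.5)); print("F tool",R.inv().apply(o["wrist_force"]).round(1))
from bench import imaging; from h import *
w=imaging.camera("wrist"); np.savez("wrist5.npz",**w)
H=hsv(w); m=(H[...,2]<70)&box(w,262,150,295,200); v,u=np.nonzero(m); n,l,st,ce=cv2.connectedComponentsWithStats(m.astype(np.uint8)); print(st[1:],ce[1:].round(1))
E
```

```text
time_s: 8.75
eef_pos: [0.5421, 0.1038, 0.1814]
eef_rot: [0.71, -0.622, -0.038, -0.328]
wrist_force: [0.2, 0.2, -2.3]
opening: 0.295
t 8.75 pos [0.5421 0.1038 0.1814] F [ 0.2  0.2 -2.3] q [-0.05 -0.13  2.13  0.06  0.6   0.34] open 0.295
shift cm [-0.07 -0.2   0.01] turn rad [ 0.     0.015 -0.004]
F tool [-0.9  2.1 -0.2]
[[262 159  33  15 302]
 [273 188   6  12  36]] [[278.1 164.6]
 [275.1 191.6]]
```

Run:
```python
from go import *; from h import *
w=load("wrist5"); R,o=diff(C0+N*.128,-N,jaw(-63.5))
b=-w["R"].T@w["t"]
def hit(uv,P0,n):
    d=fray(w,uv,0.)-b; return b+d*(((P0-b)@n)/(d@n))
E1=hit((275.6,187.6),C0,N); sd=np.cross(jaw(-63.5),-N); 
for k in (1,-1): print("slot dir z sign",(R.inv().apply(sd)).round(2))
top=R.inv().apply(E1-o["eef_pos"])*100; print("slot far end in tool",top.round(2))
for d in (.122,.125,.128,.132):
    X=hit((276.25,195.2),o["eef_pos"]+R.apply([0,d,0]),R.apply([0,1,0])); print(d,"tip tool",(R.inv().apply(X-o["eef_pos"])*100).round(2),"height above cap top mm",round(1000*(X-C0)@N,1))
print("camera in tool",(R.inv().apply(b-o["eef_pos"])*100).round(1)); print("C0 in tool",(R.inv().apply(C0-o["eef_pos"])*100).round(2))
cv2.imwrite("pics/c6.png",cv2.resize(w["frame"][150:215,240:312],None,fx=8,fy=8,interpolation=cv2.INTER_CUBIC)[...,::-1])
```

```text
t 8.8 pos [0.542  0.1038 0.1812] F [-0.7 -0.3 -1.4] q [-0.05 -0.13  2.13  0.06  0.6   0.34] open 0.295
shift cm [-0.06 -0.22  0.02] turn rad [ 0.     0.015 -0.004]
slot dir z sign [ 0.02 -0.    1.  ]
slot dir z sign [ 0.02 -0.    1.  ]
slot far end in tool [-1.000e-02  1.258e+01  9.700e-01]
0.122 tip tool [ 0.04 12.2   0.41] height above cap top mm 3.8
0.125 tip tool [ 0.04 12.5   0.32] height above cap top mm 0.8
0.128 tip tool [ 0.04 12.8   0.24] height above cap top mm -2.2
0.132 tip tool [ 0.04 13.2   0.12] height above cap top mm -6.2
camera in tool [  0.  -14.3   7.9]
C0 in tool [-1.000e-02  1.258e+01  2.000e-02]
```

View pics/c6.png

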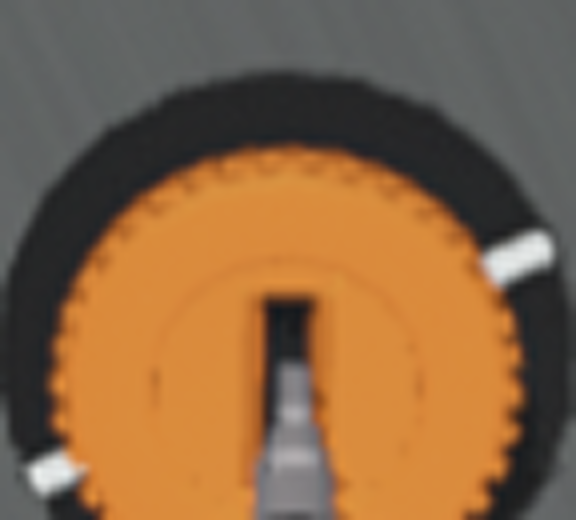

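View 10: the bit tip (292,362) is at the slot mouth (x 265–312), a little right of and below centre. I'll shift it -0.4 mm in x and -2.5 mm in z, then press in.

```bash
python3 -m jog '[[[-0.05,0,-0.22],[0,0.01,0],1.5],[[0,0.15,0],[0,0,0],1.5],[[0,0.2,0],[0,0,0],1.5],[[0,0.2,0],[0,0,0],1.5]]'
python3 - <<'E'
from go import *
R,o=diff(C0+N*.120,-N,jaw(-63.5)); print("F tool",R.inv().apply(o["wrist_force"]).round(1))
E
python3 -m jog '[[[0,0.2,0],[0,0,0],1.5],[[0,0.2,0],[0,0,0],1.5]]'
python3 - <<'E'
from go import *
R,o=diff(C0+N*.120,-N,jaw(-63.5)); print("F tool",R.inv().apply(o["wrist_force"]).round(1))
E
```

```text
time_s: 9.13
eef_pos: [0.5436, 0.1023, 0.1781]
eef_rot: [0.71, -0.62, -0.034, -0.331]
wrist_force: [-6.7, -0.4, -0.8]
opening: 0.294
t 9.13 pos [0.5436 0.1023 0.1781] F [-6.7 -0.4 -0.8] q [-0.05 -0.12  2.14  0.07  0.6   0.34] open 0.294
shift cm [-0.1   0.24  0.16] turn rad [-0.     0.005 -0.003]
F tool [-5.5 -2.7 -3. ]
time_s: 9.3
eef_pos: [0.5456, 0.1029, 0.1756]
eef_rot: [0.71, -0.62, -0.034, -0.331]
wrist_force: [-7.1, 1.8, 8.7]
opening: 0.298
t 9.3 pos [0.5456 0.1029 0.1756] F [-7.1  1.8  8.7] q [-0.05 -0.12  2.13  0.07  0.59  0.34] open 0.298
shift cm [-0.12 -0.09  0.09] turn rad [-0.002  0.005 -0.003]
F tool [ -2.3 -11.1   1. ]
```

```bash
python3 -m jog '[[[-0.05,0.2,0.03],[0,0,0],1.5],[[0,0.2,0],[0,0,0],1.5],[[0,0.2,0],[0,0.04,0],1.5],[[0,0.2,0],[0,0.04,0],1.5],[[0,0.2,0],[0,0.04,0],1.5]]'
python3 - <<'E'
from go import *
R,o=diff(C0+N*.120,-N,jaw(-63.5)); print("F tool",R.inv().apply(o["wrist_force"]).round(1),"M tool",R.inv().apply(o["torque"]).round(2))
from bench import imaging; from h import *
w=imaging.camera("wrist"); np.savez("wrist6.npz",**w)
cv2.imwrite("pics/c7.png",cv2.resize(w["frame"][150:215,240:312],None,fx=8,fy=8,interpolation=cv2.INTER_CUBIC)[...,::-1])
E
```

```text
time_s: 9.72
eef_pos: [0.5498, 0.1058, 0.1757]
eef_rot: [0.712, -0.598, 0.008, -0.367]
wrist_force: [-25.6, 1.0, 27.8]
opening: 0.299
t 9.72 pos [0.5498 0.1058 0.1757] F [-25.6   1.   27.8] q [-0.04 -0.1   2.12  0.07  0.58  0.47] open 0.299
shift cm [-0.28 -0.29 -0.36] turn rad [-0.004 -0.114 -0.003]
F tool [ -7.3 -37.   -2.7] M tool [-1.46  0.04  2.48]
```

View pics/c7.png

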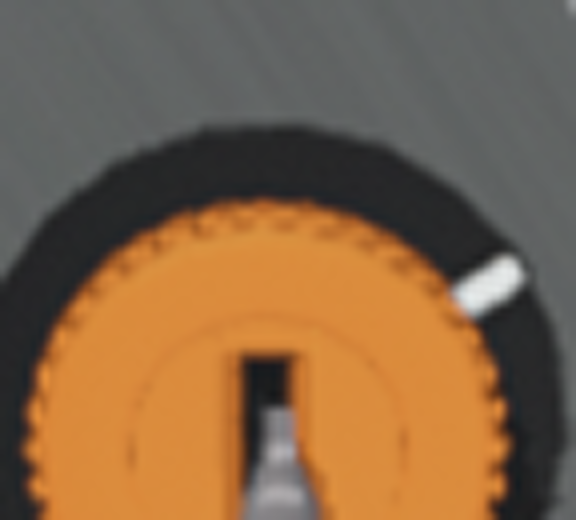

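View 11: the slot stayed parallel to the blade while the white marks turned about 6° in the hand's view. So the cap is turning with the bit, and the bit is in the slot. The hand has drifted sideways about 4 mm under a 37 N push, so I'll correct that and press more lightly.

```bash
python3 -m jog '[[[-0.1,0.03,-0.12],[0,0,0],1.5],[[-0.08,0.03,-0.12],[0,0,0],1.5],[[-0.05,0.05,-0.1],[0,0,0],1.5]]'
cat > st.py <<'E'
from go import *
R,o=diff(C0+N*.120,-N,jaw(-63.5)); print("F tool",R.inv().apply(o["wrist_force"]).round(1))
from bench import imaging; from h import *
w=imaging.camera("wrist"); t=imaging.camera("top")
b=-w["R"].T@w["t"]
def hit(uv,P0=C0-N*.003,n=N):
    d=fray(w,uv,0.)-b; return b+d*(((P0-b)@n)/(d@n))
H=hsv(w); m=(H[...,2]<70)&(H[...,2]>0); og=(H[...,0]>=4)&(H[...,0]<20)&(H[...,1]>150)&(H[...,2]>90)&box(w,220,130,340,225)
cs,_=cv2.findContours(og.astype(np.uint8),0,1); hull=cv2.convexHull(max(cs,key=cv2.contourArea)); f=np.zeros(og.shape,np.uint8); cv2.fillConvexPoly(f,hull,1)
s_=(cv2.erode(f,np.ones((7,7)))>0)&m; n,l,st,ce=cv2.connectedComponentsWithStats(s_.astype(np.uint8)); 
if n>1:
    i=1+np.argmax(st[1:,4]); v,u=np.nonzero(l==i); print("slot dark bbox",st[i])
    P=np.array([hit(q) for q in zip(u,v)]); L=np.c_[(P-C0)@RT,(P-C0)@UP]; ww,V=np.linalg.eigh(np.cov(L.T)); print("slot deg cw from up",np.degrees(np.arctan(V[0,1]/V[1,1])).round(1))
j=R.apply([1,0,0]); print("blade deg cw from up",np.degrees(np.arctan2(j@RT,j@UP)).round(1)-90)
# orange rim on far side of the cap in the top view: distance from the panel ~ how far it still stands proud
np.savez("wl.npz",**w)
E
python3 st.py
```

```text
time_s: 10.02
eef_pos: [0.5476, 0.1048, 0.1761]
eef_rot: [0.712, -0.597, 0.007, -0.369]
wrist_force: [-3.2, 2.5, 3.1]
opening: 0.294
t 10.02 pos [0.5476 0.1048 0.1761] F [-3.2  2.5  3.1] q [-0.05 -0.11  2.13  0.07  0.58  0.46] open 0.294
shift cm [-0.2  -0.14 -0.19] turn rad [-0.006 -0.116 -0.001]
F tool [-2.4 -4.3  1.6]
slot dark bbox [262 217  24   5  59]
slot deg cw from up 29.4
blade deg cw from up -56.9
```

```bash
sed -i 's/s_=(cv2.erode(f,np.ones((7,7)))>0)&m;/s_=m\&box(w,262,170,295,207)\&(cv2.erode(f,np.ones((5,5)))>0);/' st.py; python3 -m jog '[[[-0.06,0.1,-0.06],[0,0,0],1.5],[[-0.04,0.15,-0.05],[0,0.04,0],1.5],[[-0.04,0.15,-0.05],[0,0.05,0],1.5],[[-0.03,0.13,-0.05],[0,0.05,0],1.5],[[-0.03,0.13,-0.05],[0,0.05,0],1.5]]'; python3 st.py
```

```text
time_s: 10.53
eef_pos: [0.5493, 0.1051, 0.1751]
eef_rot: [0.709, -0.558, 0.075, -0.425]
wrist_force: [-20.5, -1.7, 22.9]
opening: 0.299
t 10.53 pos [0.5493 0.1051 0.1751] F [-20.5  -1.7  22.9] q [-0.05 -0.11  2.13  0.07  0.57  0.65] open 0.299
shift cm [-0.21 -0.32 -0.31] turn rad [-0.009 -0.309  0.001]
F tool [ -3.2 -30.3  -4.7]
slot dark bbox [271 195   5  12  42]
slot deg cw from up -34.2
blade deg cw from up -45.8
```

```bash
python3 -m jog '[[[-0.02,0.08,-0.04],[0,0.06,0],1.5],[[-0.02,0.1,-0.04],[0,0.07,0],1.5],[[-0.02,0.1,-0.04],[0,0.07,0],1.5],[[-0.02,0.1,-0.04],[0,0.07,0],1.5],[[-0.02,0.1,-0.04],[0,0.07,0],1.5]]'; python3 st.py
```

```text
time_s: 11.05
eef_pos: [0.5496, 0.1038, 0.1744]
eef_rot: [0.684, -0.476, 0.196, -0.516]
wrist_force: [-14.7, -1.4, 15.9]
opening: 0.295
t 11.05 pos [0.5496 0.1038 0.1744] F [-14.7  -1.4  15.9] q [-0.05 -0.11  2.13  0.07  0.57  1.  ] open 0.295
shift cm [-0.2  -0.39 -0.29] turn rad [-0.007 -0.656  0.001]
F tool [ -0.9 -21.3  -4.3]
slot dark bbox [271 195   5  12  42]
slot deg cw from up -14.7
blade deg cw from up -25.900000000000006
```

```bash
python3 -m jog '[[[-0.02,0.12,-0.04],[0,0.07,0],1.5],[[-0.02,0.12,-0.04],[0,0.07,0],1.5],[[-0.02,0.12,-0.04],[0,0.07,0],1.5],[[-0.02,0.12,-0.04],[0,0.07,0],1.5],[[-0.02,0.12,-0.04],[0,0.07,0],1.5]]'; python3 st.py
```

```text
time_s: 11.57
eef_pos: [0.5511, 0.1034, 0.1734]
eef_rot: [0.638, -0.377, 0.313, -0.593]
wrist_force: [-17.5, -2.2, 19.8]
opening: 0.297
t 11.57 pos [0.5511 0.1034 0.1734] F [-17.5  -2.2  19.8] q [-0.05 -0.1   2.13  0.07  0.57  1.37] open 0.297
shift cm [-0.13 -0.56 -0.41] turn rad [-0.008 -1.014  0.002]
F tool [  1.4 -26.1  -4.8]
slot dark bbox [272 196   5  11  43]
slot deg cw from up 4.4
blade deg cw from up -5.400000000000006
```

```bash
python3 -m jog '[[[-0.02,0.12,-0.04],[0,0.06,0],1.5],[[-0.02,0.12,-0.04],[0,0.06,0],1.5],[[-0.02,0.12,-0.04],[0,0.06,0],1.5]]'; python3 st.py; python3 -c "
from bench import ctrl;print(ctrl.get_obs()['torque'],ctrl.get_obs()['joint_efforts'].round(2))"
```

```text
time_s: 11.92
eef_pos: [0.5523, 0.103, 0.1733]
eef_rot: [-0.607, 0.322, -0.369, 0.626]
wrist_force: [-19.6, -2.1, 21.7]
opening: 0.299
t 11.92 pos [0.5523 0.103  0.1733] F [-19.6  -2.1  21.7] q [-0.05 -0.1   2.13  0.06  0.56  1.55] open 0.299
shift cm [-0.09 -0.62 -0.53] turn rad [-0.008 -1.195  0.005]
F tool [  2.3 -28.8  -5.2]
slot dark bbox [272 198   5   9  32]
slot deg cw from up 11.8
blade deg cw from up 5.0
[-0.30089544  1.6613946  -0.08521672] [ -1.19 -20.1  -31.93   0.46  -4.47   0.72]
```

```bash
python3 -m jog '[[[-0.03,0.08,0],[0,0.06,0],1.5],[[-0.03,0.08,-0.02],[0,0.06,0],1.5],[[-0.03,0.08,-0.02],[0,0.06,0],1.5]]'; python3 st.py
python3 - <<'E'
from bench import ctrl;print(ctrl.get_obs()['torque'],ctrl.get_obs()['joint_efforts'].round(2))
from h import *
w=load("wl"); cv2.imwrite("pics/c8.png",cv2.resize(w["frame"][150:225,230:325],None,fx=8,fy=8,interpolation=cv2.INTER_CUBIC)[...,::-1])
E
```

```text
time_s: 12.27
eef_pos: [0.5537, 0.103, 0.1746]
eef_rot: [-0.571, 0.264, -0.422, 0.654]
wrist_force: [-15.9, -5.5, 16.3]
opening: 0.293
t 12.27 pos [0.5537 0.103  0.1746] F [-15.9  -5.5  16.3] q [-0.04 -0.1   2.12  0.06  0.56  1.74] open 0.293
shift cm [ 0.05 -0.6  -0.72] turn rad [-0.009 -1.376  0.007]
F tool [  6.5 -22.3  -3.5]
slot dark bbox [272 201   5   6  21]
slot deg cw from up 21.6
blade deg cw from up 15.299999999999997
[-1.07687921  1.72044768 -0.47772142] [  0.91 -21.73 -32.84   1.25  -4.43   0.81]
```

View pics/c8.png

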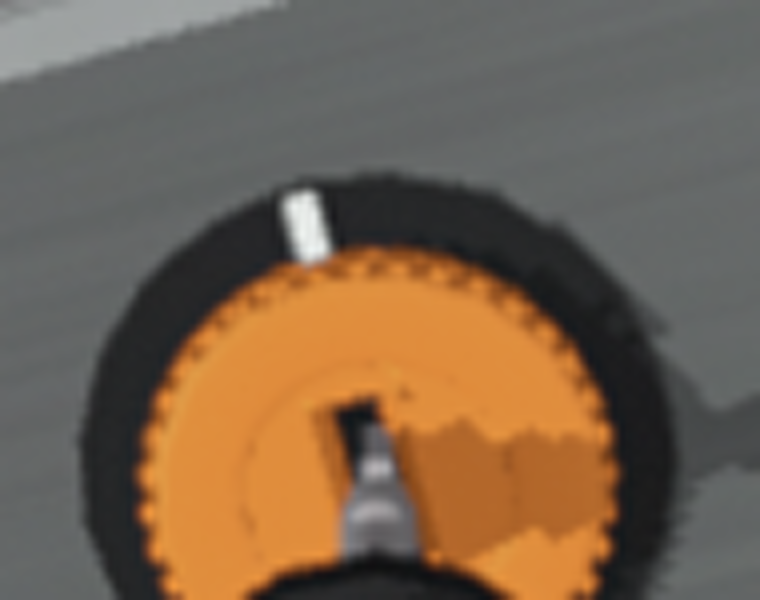

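The last view (12) shows the slot lined up with the white mark at (305,225). The blade has turned slightly ahead of the slot, so the cap is against its stop. I'll ease the twist back within the play, press once more with the bit seated, then withdraw.

```bash
python3 -m jog '[[[0,0.08,-0.15],[0,-0.06,0],1.5],[[0,0.12,-0.12],[0,-0.04,0],1.5],[[0,0.15,-0.12],[0,0,0],1.5],[[0,0.15,-0.1],[0,0,0],1.5]]'; python3 st.py
```

```text
time_s: 12.7
eef_pos: [0.5549, 0.1036, 0.1747]
eef_rot: [-0.594, 0.296, -0.388, 0.64]
wrist_force: [-17.8, -1.5, 23.4]
opening: 0.295
t 12.7 pos [0.5549 0.1036 0.1747] F [-17.8  -1.5  23.4] q [-0.04 -0.1   2.13  0.05  0.55  1.64] open 0.295
shift cm [ 0.05 -0.65 -0.81] turn rad [-0.015 -1.269  0.012]
F tool [  1.7 -29.3  -2.4]
slot dark bbox [273 203   5   4  15]
slot deg cw from up 69.9
blade deg cw from up 9.200000000000003
```

```bash
python3 -m jog '[[[0,-0.4,0],[0,0,0],1.5],[[0,-1,0],[0,0,0],1.5],[[0,-2.5,0],[0,0,0],1.5],[[0,-3,0],[0,0,0],1.5],[[0,-3,0],[0,0,0],1.5],[[0,-1,0],[0,0,0],1.5],[[0,0,0],[0,0,0],1.5]]'; python3 st.py
python3 - <<'E'
from bench import imaging; from go import *; from h import *
w=load("wl"); H=hsv(w)
# orange cap vs slot after withdrawal
m=(H[...,2]<70)&box(w,240,120,320,200); n,l,st,ce=cv2.connectedComponentsWithStats(m.astype(np.uint8)); print(st[1:],ce[1:].round(1))
# bit: pale grey pixels above collar - row profile of brightness along column near 276
print(w["frame"][180:225:1,276].tolist())
E
```

```text
time_s: 13.38
eef_pos: [0.4945, 0.1014, 0.2676]
eef_rot: [-0.592, 0.297, -0.389, 0.64]
wrist_force: [0.1, 0.6, -1.0]
opening: 0.296
t 13.38 pos [0.4945 0.1014 0.2676] F [ 0.1  0.6 -1. ] q [-0.05 -0.4   2.15  0.04  0.83  1.64] open 0.296
shift cm [-0.16 10.43 -0.59] turn rad [-0.009 -1.27   0.012]
F tool [-0.5  0.9 -0.5]
slot dark bbox [272 173   5  16  48]
slot deg cw from up 0.3
blade deg cw from up 9.299999999999997
[[292 120  28   3  62]
 [247 153  22  47 284]
 [272 152  32  48 380]
 [272 173   5  16  48]] [[307.2 120.7]
 [255.  174.1]
 [291.7 172.1]
 [274.1 180.5]]
[[94, 53, 31], [85, 51, 36], [70, 46, 37], [50, 34, 30], [44, 29, 28], [42, 33, 33], [31, 27, 30], [28, 25, 27], [59, 36, 23], [138, 74, 29], [205, 124, 51], [213, 132, 55], [213, 134, 57], [212, 134, 57], [213, 133, 57], [212, 132, 55], [212, 131, 55], [213, 132, 56], [213, 130, 54], [211, 126, 52], [168, 100, 50], [109, 80, 62], [87, 86, 86], [76, 76, 78], [82, 80, 82], [85, 83, 84], [84, 82, 83], [96, 93, 95], [160, 157, 159], [171, 168, 170], [122, 119, 121], [94, 92, 93], [99, 98, 100], [140, 137, 139], [157, 154, 156], [117, 114, 116], [92, 90, 91], [91, 89, 91], [91, 89, 91], [49, 48, 49], [17, 18, 18], [16, 17, 17], [29, 30, 31], [37, 38, 39], [37, 37, 39]]
```

Cap slot measured at 0.3° from straight up the slope, so it is fully home. Next I'll work out the driver's slip and tilt in the hand from the tip and collar rows.

Run:
```python
from go import *; from h import *
from scipy.optimize import fsolve
w3,w=load("wrist3"),load("wl"); R,o=diff(C0,-N,jaw(0))
b=-w["R"].T@w["t"]
for nm,c in (("w3",w3),("now",w)):
    g=c["frame"].astype(int).sum(2); col=g[205:225,274:279].mean(1); print(nm,"collar profile from 205",col.round(0).astype(int).tolist())
    S=hsv(c)[...,1]; tipm=(S<60)&(hsv(c)[...,2]>60)&box(c,266,185,288,214); v,u=np.nonzero(tipm); print("  grey rows",[(int(r),int(u[v==r].min()),int(u[v==r].max())) for r in np.unique(v)][:14])
def fproj(T): # tool cm -> px
    X=o["eef_pos"]+R.apply(np.array(T)/100); p=w["R"]@X+w["t"]; th=np.arctan2(np.hypot(*p[:2]),p[2]); return w["K"][:2,2]+w["K"][0,0]*th*p[:2]/np.hypot(*p[:2])
# driver: z-axis -> -y tool, tilted phi about x through grasp (y=-1.87); bit at y=d. collar rim point at 8.0 above bit, radius 1.8 toward +z
def rows(d,phi):
    def P(h,r): L=d+1.87-h; return [0,-1.87+L*np.cos(phi)-r*np.sin(phi)*-1*0, L*np.sin(phi)+r*np.cos(phi)]
    return fproj(P(0,.15))[1],fproj(P(8.0,1.8))[1],fproj(P(8.8,1.8))[1]
for d,phi in ((12.5,0),(12.5,.03),(12.0,0),(12.0,-.03),(11.5,0),(12.5,-.05),(12.8,.0)): print(d,phi,np.round(rows(d,phi),1))
```

```text
t 13.48 pos [0.4945 0.1014 0.2656] F [-0.3 -0.4 -0.7] q [-0.05 -0.39  2.15  0.04  0.83  1.64] open 0.3
shift cm [-0.24 22.26 -0.6 ] turn rad [-0.011 -0.162  0.005]
w3 collar profile from 205 [395, 471, 493, 424, 387, 385, 385, 388, 385, 264, 122, 74, 85, 120, 127, 121, 118, 117, 114, 133]
  grey rows [(196, 276, 277), (197, 276, 277), (198, 276, 277), (199, 276, 277), (200, 275, 277), (201, 275, 277), (202, 275, 277), (203, 275, 278), (204, 274, 278), (205, 274, 279), (206, 273, 279), (207, 273, 280), (208, 272, 281), (209, 266, 281)]
now collar profile from 205 [248, 254, 284, 432, 444, 341, 287, 298, 393, 453, 370, 296, 285, 283, 172, 72, 53, 79, 114, 113]
  grey rows [(201, 278, 280), (202, 276, 280), (203, 276, 287), (204, 266, 287), (205, 266, 287), (206, 266, 287), (207, 266, 287), (208, 266, 287), (209, 266, 287), (210, 266, 287), (211, 266, 287), (212, 266, 287), (213, 266, 287)]
12.5 0 [198.4 209.2 213.4]
12.5 0.03 [193.6 206.3 210.8]
12.0 0 [200.  211.8 216.3]
12.0 -0.03 [204.7 214.6 218.8]
11.5 0 [201.7 214.5 219.2]
12.5 -0.05 [206.3 214.2 217.9]
12.8 0.0 [197.4 207.7 211.8]
```

```bash
python3 -c "
from go import *
rows([.442,-.3267,.34],[0,0,-1],np.array([-.174,-.985,0]),12)"
```

```text
t 13.48 pos [0.4945 0.1014 0.2656] F [-0.3 -0.4 -0.7] q [-0.05 -0.39  2.15  0.04  0.83  1.64] open 0.3
shift cm [42.4  -9.23  5.7 ] turn rad [-0.544  0.028 -0.092]
[3.5, -0.8, 0.5] [-0.045, 0.002, -0.008]
[3.5, -0.8, 0.4] [-0.045, 0.002, -0.008]
[3.5, -0.8, 0.4] [-0.045, 0.002, -0.008]
[3.5, -0.7, 0.4] [-0.045, 0.002, -0.008]
[3.6, -0.7, 0.4] [-0.045, 0.002, -0.008]
[3.6, -0.7, 0.3] [-0.045, 0.002, -0.008]
[3.6, -0.7, 0.3] [-0.045, 0.002, -0.008]
[3.6, -0.7, 0.3] [-0.045, 0.002, -0.008]
[3.6, -0.7, 0.3] [-0.045, 0.002, -0.008]
[3.6, -0.7, 0.3] [-0.045, 0.002, -0.008]
[3.6, -0.7, 0.2] [-0.045, 0.002, -0.008]
[3.6, -0.6, 0.2] [-0.045, 0.002, -0.008]
```

```bash
python3 -m jog '[[[0,-2.5,0.5],[0,0,0],1.5],[[3.5,-1.2,0.8],[-0.045,0.002,-0.008],1.5],[[3.5,-0.8,0.5],[-0.045,0.002,-0.008],1.5],[[3.5,-0.8,0.5],[-0.045,0.002,-0.008],1.5],[[3.6,-0.7,0.4],[-0.045,0.002,-0.008],1.5],[[3.6,-0.7,0.4],[-0.045,0.002,-0.008],1.5],[[3.6,-0.7,0.4],[-0.045,0.002,-0.008],1.5],[[3.6,-0.7,0.3],[-0.045,0.002,-0.008],1.5],[[3.6,-0.7,0.3],[-0.045,0.002,-0.008],1.5],[[3.6,-0.7,0.3],[-0.045,0.002,-0.008],1.5],[[3.6,-0.6,0.2],[-0.045,0.002,-0.008],1.5],[[2,0,0],[-0.04,0,0],1.5]]'; python3 -c "
from go import *
diff([.442,-.3267,.32],[0,0,-1],np.array([-.174,-.985,0]))"
```

```text
time_s: 14.48
eef_pos: [0.4404, -0.2916, 0.3349]
eef_rot: [0.466, -0.453, 0.54, -0.535]
wrist_force: [0.6, -0.5, -0.1]
opening: 0.298
t 14.48 pos [ 0.4404 -0.2916  0.3349] F [ 0.6 -0.5 -0.1] q [-0.82  0.01  1.59  0.02  1.55  0.91] open 0.298
shift cm [3.47 1.43 0.7 ] turn rad [-0.006  0.019 -0.019]
```

```bash
python3 -m jog '[[[2.8,0,0.6],[-0.006,0.019,-0.019],1.5],[[0.4,0,0],[0,0,0],1.5],[[0,0,0],[0,0,0],1.5],[[0,0,0],[0,0,0],1.5],[[0,0,0],[0,0,0],1.5]]'
cat > hole.py <<'E'
from go import *; from h import *; from bench import imaging
R,o=diff([.442,-.3267,.32],[0,0,-1],np.array([-.174,-.985,0]))
w=imaging.camera("wrist"); np.savez("wh.npz",**w); H=hsv(w)
br=(H[...,0]>3)&(H[...,0]<22)&(H[...,1]>80)
dk=br&(H[...,2]<115)|((H[...,2]<60))
m=dk&box(w,245,130,310,200)
n,l,st,ce=cv2.connectedComponentsWithStats(m.astype(np.uint8))
for i in range(1,n):
    if st[i,4]>60:
        a=fray(w,ce[i],.095); print(st[i],ce[i].round(1),a.round(4),"tool cm",(R.inv().apply(a-o["eef_pos"])*100).round(2))
b=-w["R"].T@w["t"]; ax=R.apply([0,1,0])
S=w["frame"].astype(int).sum(2)
print("col profile",[S[r,272:282].tolist() for r in range(192,206,2)])
for d in(.1195,.1215,.1235):
    for uv in((277,200.8),):
        q=fray(w,uv,0.)-b; P0=o["eef_pos"]+ax*d; X=b+q*(((P0-b)@ax)/(q@ax)); print(d,"tip tool",(R.inv().apply(X-o["eef_pos"])*100).round(2),"world",X.round(4))
E
python3 hole.py
```

```text
time_s: 14.9
eef_pos: [0.4406, -0.3317, 0.3217]
eef_rot: [0.451, -0.453, 0.55, -0.537]
wrist_force: [-0.4, -0.6, -0.7]
opening: 0.297
t 14.9 pos [ 0.4406 -0.3317  0.3217] F [-0.4 -0.6 -0.7] q [-0.86  0.08  1.54 -0.    1.54  0.89] open 0.297
shift cm [-0.51  0.17  0.05] turn rad [ 0.015 -0.008 -0.009]
[264 164  20  18 281] [273.4 172.9] [ 0.4393 -0.3263  0.095 ] tool cm [-0.31 22.67  0.11]
col profile [[278, 275, 273, 268, 264, 259, 259, 257, 258, 262], [275, 274, 273, 267, 263, 260, 257, 259, 260, 261], [274, 272, 271, 269, 263, 259, 260, 260, 257, 260], [274, 274, 271, 267, 267, 266, 263, 267, 270, 272], [423, 425, 426, 426, 430, 430, 429, 431, 436, 435], [444, 444, 444, 444, 439, 441, 442, 444, 444, 444], [443, 444, 420, 308, 241, 238, 313, 442, 445, 444]]
0.1195 tip tool [ 0.1  11.95 -0.02] world [ 0.4387 -0.3313  0.2022]
0.1215 tip tool [ 0.1  12.15 -0.08] world [ 0.4381 -0.3311  0.2002]
0.1235 tip tool [ 0.1  12.35 -0.14] world [ 0.4374 -0.331   0.1982]
```

```bash
python3 - <<'E'
s=open('hole.py').read()
i=s.index("print(\"col profile\""); j=s.index("for d in")
s=s[:i]+'''tr=next(r for r in range(186,215) if np.median(np.r_[S[r,266:271],S[r,285:290]])-S[r,272:283].min()>110); tu=272+np.argmin(S[tr+1,272:283]); print("tip px",tu,tr)
# handle/collar visible: collar row
'''+s[j:].replace("((277,200.8),)","((tu,tr-.3),)")
open('hole.py','w').write(s)
E
python3 -m jog '[[[-0.35,0,0],[0.035,-0.005,-0.009],1.5],[[0,0,0],[0,0,0],1.5],[[0,0,0],[0,0,0],1.5],[[0,0,0],[0,0,0],1.5]]'; python3 hole.py
```

```text
time_s: 15.28
eef_pos: [0.4418, -0.3242, 0.3219]
eef_rot: [-0.46, 0.45, -0.536, 0.547]
wrist_force: [-0.2, -0.4, -0.9]
opening: 0.301
t 15.28 pos [ 0.4418 -0.3242  0.3219] F [-0.2 -0.4 -0.9] q [-0.86  0.04  1.58  0.01  1.51  0.89] open 0.301
shift cm [0.24 0.19 0.06] turn rad [-0.021  0.002 -0.   ]
[250 130  19   7  99] [259.  132.5] [ 0.4972 -0.3141  0.095 ] tool cm [-1.94 22.8   4.81]
[269 172  20  17 261] [278.3 179.9] [ 0.4389 -0.3263  0.095 ] tool cm [ 0.26 22.68 -0.72]
tip px 280 186
0.1195 tip tool [ 0.35 11.95  1.3 ] world [ 0.4564 -0.3302  0.2027]
0.1215 tip tool [ 0.35 12.15  1.25] world [ 0.456  -0.3302  0.2007]
0.1235 tip tool [ 0.35 12.35  1.2 ] world [ 0.4555 -0.3301  0.1987]
```

Run:
```python
from h import *
w=load("wh"); S=w["frame"].astype(int).sum(2)
for r in range(184,222): print(r,S[r,268:290].tolist())
```

```text
184 [339, 269, 240, 192, 171, 174, 178, 174, 167, 164, 158, 155, 150, 155, 152, 154, 150, 152, 188, 271, 334, 356]
185 [356, 304, 259, 223, 181, 170, 177, 177, 176, 173, 171, 166, 165, 164, 164, 162, 162, 186, 248, 316, 344, 367]
186 [365, 351, 301, 255, 224, 195, 175, 172, 176, 179, 178, 173, 173, 172, 168, 173, 196, 252, 303, 331, 355, 376]
187 [367, 369, 346, 285, 257, 241, 207, 182, 174, 174, 177, 176, 173, 177, 190, 218, 244, 293, 317, 343, 368, 378]
188 [367, 372, 369, 346, 304, 266, 255, 251, 233, 211, 206, 200, 210, 215, 241, 273, 286, 308, 338, 359, 372, 378]
189 [365, 370, 370, 369, 354, 325, 289, 279, 280, 274, 268, 260, 262, 266, 278, 296, 323, 347, 355, 364, 372, 378]
190 [365, 368, 371, 372, 369, 364, 357, 356, 343, 330, 318, 311, 317, 317, 331, 340, 350, 357, 363, 364, 371, 375]
191 [365, 368, 369, 369, 370, 372, 374, 378, 380, 382, 381, 372, 362, 353, 354, 355, 357, 361, 361, 362, 352, 313]
192 [365, 369, 369, 370, 369, 372, 374, 379, 385, 391, 394, 384, 371, 361, 356, 355, 354, 357, 343, 305, 294, 279]
193 [366, 368, 370, 368, 368, 371, 374, 378, 384, 390, 396, 387, 
[... 2547 characters left out ...]
8, 444, 444, 444, 444, 445, 444]
216 [443, 444, 446, 426, 329, 259, 258, 239, 224, 226, 236, 234, 231, 310, 444, 449, 447, 445, 445, 445, 446, 443]
217 [447, 445, 446, 430, 328, 247, 223, 222, 223, 226, 230, 226, 229, 312, 446, 447, 445, 444, 444, 445, 442, 445]
218 [447, 449, 452, 430, 323, 244, 220, 221, 225, 226, 226, 226, 230, 313, 445, 451, 448, 445, 444, 445, 444, 444]
219 [444, 446, 447, 418, 258, 172, 152, 131, 119, 122, 137, 151, 192, 279, 415, 446, 446, 448, 445, 449, 447, 444]
220 [332, 313, 277, 235, 121, 70, 68, 53, 44, 42, 57, 64, 96, 140, 237, 277, 308, 380, 399, 443, 444, 445]
221 [150, 132, 95, 65, 47, 29, 43, 41, 45, 42, 45, 38, 39, 49, 70, 99, 130, 193, 213, 258, 308, 397]
```

Tip at px (276.5,202.7), so the driver is near vertical. It needs about +2 mm in x and -1.8 mm in z to sit over the hole. I'll lower in stages.

```bash
cat > d.py <<'E'
from go import *
from bench import ctrl
o=ctrl.get_obs(); q=o["eef_rot"]; R=Ro.from_quat(q[[1,2,3,0]])
tip=o["eef_pos"]+R.apply([.0005,.1234,-.0031]); H=np.array([.4391,-.3264,.015])
ax=-R.apply([0,np.cos(-.025),np.sin(-.025)])
print("t",round(o["time_s"],2),"tcp",o["eef_pos"].round(4),"tip",tip.round(4),"driver axis",ax.round(3),"to seat, tool cm",(R.inv().apply(H-tip)*100).round(2),"lateral world mm",((H-tip)*1000).round(1)[:2],"F",o["wrist_force"].round(1))
E
python3 -m jog '[[[0.2,0,-0.18],[0,0,0],1.5],[[0,2,-0.05],[0,0,0],1.5],[[0,2.5,-0.05],[0,0,0],1.5],[[0,2,-0.05],[0,0,0],1.5],[[0,0.5,0],[0,0,0],1.5],[[0,0,0],[0,0,0],1.5],[[0,0,0],[0,0,0],1.5]]'; python3 d.py
```

```text
time_s: 15.92
eef_pos: [0.4408, -0.3277, 0.2535]
eef_rot: [-0.46, 0.451, -0.534, 0.548]
wrist_force: [-0.1, 0.2, -1.0]
opening: 0.293
t 15.92 tcp [ 0.4408 -0.3277  0.2535] tip [ 0.4405 -0.3287  0.13  ] driver axis [0.001 0.004 1.   ] to seat, tool cm [-0.25 11.5  -0.45] lateral world mm [-1.4  2.3] F [-0.1  0.2 -1. ]
```

```bash
python3 -m jog '[[[-0.18,0.5,-0.17],[0,0,0],1.5],[[0,1,-0.02],[0,0,0],1.5],[[0,0.5,0],[0,0,0],1.5],[[0,0,0],[0,0,0],1.5],[[0,0,0],[0,0,0],1.5]]'; python3 d.py
python3 - <<'E'
from bench import imaging; from h import *
s=imaging.camera("scene"); t=imaging.camera("top")
print("tip->hole px scene",proj(s,[.4391,-.3264,.095]),"top",proj(t,[.4391,-.3264,.095]))
u,v=proj(s,[.4391,-.3264,.1]).astype(int); g=s["frame"].astype(int).sum(2)
for r in range(v-14,v+8): print(r,g[r,u-9:u+10].tolist())
E
```

```text
time_s: 16.33
eef_pos: [0.441, -0.3274, 0.2357]
eef_rot: [-0.46, 0.451, -0.531, 0.551]
wrist_force: [0.4, 0.2, -1.6]
opening: 0.297
t 16.33 tcp [ 0.441  -0.3274  0.2357] tip [ 0.4412 -0.329   0.1123] driver axis [-0.003  0.009  1.   ] to seat, tool cm [-0.3   9.71 -0.53] lateral world mm [-2.1  2.6] F [ 0.4  0.2 -1.6]
tip->hole px scene [162.44790251 228.32957391] top [401.84253408 264.74062978]
213 [514, 456, 324, 220, 186, 306, 349, 329, 282, 268, 277, 301, 312, 345, 352, 361, 352, 354, 356]
214 [511, 512, 378, 234, 193, 248, 335, 358, 320, 317, 339, 350, 356, 354, 351, 354, 349, 356, 355]
215 [504, 469, 358, 251, 196, 223, 318, 352, 349, 349, 351, 351, 350, 345, 350, 355, 356, 357, 353]
216 [441, 382, 345, 269, 200, 199, 295, 342, 352, 347, 344, 348, 342, 352, 346, 358, 360, 349, 346]
217 [339, 336, 342, 289, 224, 238, 276, 330, 349, 352, 348, 350, 347, 350, 345, 326, 320, 302, 300]
218 [337, 340, 343, 317, 257, 262, 257, 323, 350, 355, 349, 334, 328, 312, 282, 248, 237, 228, 255]
219 [342, 349, 352, 349, 285, 225, 232, 290, 326, 316, 303, 267, 243, 207, 220, 236, 232, 256, 267]
2
[... 798 characters left out ...]

228 [207, 237, 226, 268, 287, 218, 145, 138, 152, 153, 160, 159, 151, 177, 267, 281, 286, 289, 282]
229 [202, 329, 297, 276, 265, 202, 128, 119, 147, 151, 150, 149, 161, 223, 278, 281, 287, 287, 280]
230 [221, 370, 377, 320, 292, 210, 133, 112, 120, 133, 135, 165, 202, 270, 287, 279, 289, 285, 280]
231 [199, 348, 414, 341, 289, 259, 195, 145, 140, 162, 182, 219, 262, 292, 292, 282, 295, 312, 298]
232 [194, 310, 404, 335, 298, 300, 275, 228, 226, 234, 256, 286, 303, 298, 298, 327, 358, 373, 362]
233 [222, 307, 412, 356, 307, 299, 294, 280, 287, 303, 306, 313, 302, 299, 330, 377, 410, 419, 430]
234 [278, 308, 414, 393, 314, 293, 294, 287, 284, 293, 312, 313, 301, 297, 339, 376, 393, 404, 425]
```

```bash
cat > pc.py <<'E'
from bench import imaging; from h import *
import sys
lo,hi=float(sys.argv[1]),float(sys.argv[2])
for n in("scene","top","wrist"):
    c=imaging.camera(n)
    if n=="wrist":
        v,u=np.nonzero(c["depth"]>0); K=c["K"]; x,y=u-K[0,2],v-K[1,2]; r=np.hypot(x,y)+1e-9; th=r/K[0,0]
        D=np.c_[np.sin(th)*x/r,np.sin(th)*y/r,np.cos(th)]; D*=(c["depth"][v,u]/D[:,2])[:,None]; P=(D-c["t"])@c["R"]
    else: P,_=pts(c,c["depth"]>0)
    P=P[(np.hypot(P[:,0]-.44,P[:,1]+.327)<.022)]
    for z in np.arange(lo,hi,.01):
        b=P[(P[:,2]>=z)&(P[:,2]<z+.01)]
        if len(b): print(n,round(z,3),len(b),"mean",b.mean(0).round(4),"min",b.min(0).round(3)[:2],"max",b.max(0).round(3)[:2])
E
python3 pc.py .1 .2; python3 d.py
```

```text
scene 0.1 1 mean [ 0.4374 -0.3297  0.1089] min [ 0.437 -0.33 ] max [ 0.437 -0.33 ]
scene 0.11 4 mean [ 0.4393 -0.3308  0.1155] min [ 0.437 -0.332] max [ 0.442 -0.329]
scene 0.12 6 mean [ 0.4375 -0.3305  0.1259] min [ 0.434 -0.333] max [ 0.44  -0.328]
scene 0.13 7 mean [ 0.4374 -0.3294  0.1344] min [ 0.434 -0.332] max [ 0.44  -0.326]
scene 0.14 9 mean [ 0.4363 -0.3296  0.1443] min [ 0.435 -0.333] max [ 0.439 -0.326]
scene 0.15 5 mean [ 0.4373 -0.3296  0.1547] min [ 0.436 -0.333] max [ 0.439 -0.327]
scene 0.16 11 mean [ 0.4379 -0.3295  0.1646] min [ 0.433 -0.333] max [ 0.44  -0.326]
scene 0.17 6 mean [ 0.4382 -0.3284  0.1748] min [ 0.436 -0.331] max [ 0.44  -0.326]
scene 0.18 1 mean [ 0.4491 -0.3329  0.189 ] min [ 0.449 -0.333] max [ 0.449 -0.333]
scene 0.19 56 mean [ 0.4448 -0.3292  0.1964] min [ 0.426 -0.347] max [ 0.455 -0.312]
wrist 0.11 12 mean [ 0.4412 -0.3292  0.1161] min [ 0.441 -0.33 ] max [ 0.442 -0.328]
wrist 0.12 26 mean [ 0.44   -0.3289  0.1267] min [ 0.436 -0.332] max [ 0.442 -0.324]
wrist 0.13 43 mean [ 0.4386 -0.3286  0.1355] min [ 0.435 -0.332] max [ 0.44  -0.325]
wrist 0.14 26 mean [ 0.4382 -0.3286  0.1432] min [ 0.436 -0.332] max [ 0.439 -0.325]
wrist 0.19 599 mean [ 0.447  -0.3295  0.1982] min [ 0.43  -0.345] max [ 0.454 -0.31 ]
t 16.58 tcp [ 0.4411 -0.3275  0.2361] tip [ 0.4414 -0.3292  0.1127] driver axis [-0.003  0.009  1.   ] to seat, tool cm [-0.32  9.75 -0.56] lateral world mm [-2.3  2.8] F [-0.1 -0.1 -1.4]
```

Depth points show the shaft axis directly. The tip axis is near (0.4345,-0.329), because the pixel I used was the blade's near edge. The fix is about +5 mm in x and +2.6 mm in y.

```bash
python3 -m jog '[[[-0.28,0,0.15],[0.025,0,0],1.5],[[0,0,0],[0,0,0],1.5],[[0,0,0],[0,0,0],1.5]]'; python3 d.py; python3 pc.py .1 .21|grep -v top
```

```text
time_s: 16.83
eef_pos: [0.4435, -0.3249, 0.2366]
eef_rot: [-0.466, 0.444, -0.523, 0.558]
wrist_force: [0.4, 0.3, -1.5]
opening: 0.296
t 16.83 tcp [ 0.4435 -0.3249  0.2366] tip [ 0.4472 -0.3272  0.1132] driver axis [-0.031  0.014  0.999] to seat, tool cm [-0.03  9.76 -1.38] lateral world mm [-8.1  0.8] F [ 0.4  0.3 -1.5]
scene 0.11 5 mean [ 0.4432 -0.3282  0.1148] min [ 0.439 -0.33 ] max [ 0.447 -0.326]
scene 0.12 6 mean [ 0.4427 -0.3287  0.1275] min [ 0.44  -0.331] max [ 0.446 -0.326]
scene 0.13 6 mean [ 0.4419 -0.3267  0.1352] min [ 0.439 -0.331] max [ 0.444 -0.324]
scene 0.14 10 mean [ 0.4421 -0.3283  0.1446] min [ 0.44  -0.331] max [ 0.444 -0.325]
scene 0.15 9 mean [ 0.441  -0.3277  0.155 ] min [ 0.439 -0.331] max [ 0.442 -0.324]
scene 0.16 7 mean [ 0.4421 -0.3281  0.1654] min [ 0.44  -0.331] max [ 0.446 -0.324]
scene 0.17 9 mean [ 0.4421 -0.3271  0.1742] min [ 0.44  -0.331] max [ 0.445 -0.324]
scene 0.19 52 mean [ 0.449  -0.3261  0.1972] min [ 0.429 -0.344] max [ 0.457 -0.31 ]
scene 0.2 27 mean [ 0.4488 -0.3287  0.2041] min [ 0.434 -0.344] max [ 0.455 -0.313]
wrist 0.11 10 mean [ 0.4468 -0.3274  0.1153] min [ 0.446 -0.329] max [ 0.447 -0.326]
wrist 0.12 25 mean [ 0.4457 -0.327   0.1263] min [ 0.441 -0.33 ] max [ 0.447 -0.324]
wrist 0.13 44 mean [ 0.4438 -0.3265  0.1352] min [ 0.441 -0.33 ] max [ 0.446 -0.323]
wrist 0.14 28 mean [ 0.4432 -0.3265  0.1434] min [ 0.441 -0.33 ] max [ 0.444 -0.323]
wrist 0.19 487 mean [ 0.4507 -0.3264  0.1985] min [ 0.433 -0.343] max [ 0.458 -0.308]
wrist 0.2 213 mean [ 0.4505 -0.329   0.2028] min [ 0.434 -0.342] max [ 0.457 -0.308]
```

```bash
python3 -m jog '[[[-0.1,0.6,-0.1],[0,0,0],1.5],[[-0.02,0.9,-0.06],[0,0,0],1.5],[[-0.02,0.8,-0.06],[0,0,0],1.5],[[0,0,0],[0,0,0],1.5],[[0,0,0],[0,0,0],1.5]]'; python3 d.py; python3 pc.py .1 .18|grep -v top
```

```text
time_s: 17.4
eef_pos: [0.4426, -0.3233, 0.2103]
eef_rot: [-0.466, 0.445, -0.524, 0.558]
wrist_force: [0.9, -1.1, -2.0]
opening: 0.297
t 17.4 tcp [ 0.4426 -0.3233  0.2103] tip [ 0.4461 -0.3255  0.0869] driver axis [-0.03   0.014  0.999] to seat, tool cm [ 0.15  7.14 -1.08] lateral world mm [-7.  -0.9] F [ 0.9 -1.1 -2. ]
scene 0.1 9 mean [ 0.4411 -0.3262  0.1053] min [ 0.437 -0.33 ] max [ 0.445 -0.322]
scene 0.11 9 mean [ 0.4408 -0.3256  0.1159] min [ 0.438 -0.329] max [ 0.442 -0.322]
scene 0.12 8 mean [ 0.4401 -0.3265  0.126 ] min [ 0.437 -0.33 ] max [ 0.443 -0.323]
scene 0.13 7 mean [ 0.4402 -0.3264  0.1352] min [ 0.439 -0.33 ] max [ 0.442 -0.322]
scene 0.14 8 mean [ 0.4408 -0.3249  0.1445] min [ 0.438 -0.328] max [ 0.443 -0.322]
scene 0.15 2 mean [ 0.4416 -0.3277  0.1525] min [ 0.44  -0.329] max [ 0.443 -0.326]
scene 0.16 19 mean [ 0.4485 -0.3216  0.1681] min [ 0.431 -0.342] max [ 0.456 -0.308]
scene 0.17 47 mean [ 0.4468 -0.3266  0.1733] min [ 0.43  -0.342] max [ 0.456 -0.309]
wrist 0.1 37 mean [ 0.4435 -0.3252  0.1048] min [ 0.44  -0.328] max [ 0.446 -0.321]
wrist 0.11 46 mean [ 0.4425 -0.3248  0.1139] min [ 0.44  -0.328] max [ 0.444 -0.321]
wrist 0.12 6 mean [ 0.4424 -0.3247  0.121 ] min [ 0.441 -0.327] max [ 0.443 -0.322]
wrist 0.16 51 mean [ 0.453  -0.3254  0.1687] min [ 0.443 -0.341] max [ 0.457 -0.308]
wrist 0.17 589 mean [ 0.449  -0.3256  0.1733] min [ 0.432 -0.341] max [ 0.457 -0.306]
```

```bash
python3 -m jog '[[[0,1,-0.06],[0,0,0],1.5],[[0,1.3,-0.07],[0,0,0],1.5],[[0,1.3,-0.07],[0,0,0],1.5],[[0,1.2,-0.06],[0,0,0],1.5],[[0,0.8,-0.05],[0,0,0],1.5],[[0,0,0],[0,0,0],1.5]]'; python3 d.py; python3 pc.py .09 .14|grep -v top
```

```text
time_s: 18.05
eef_pos: [0.444, -0.3257, 0.1529]
eef_rot: [-0.466, 0.445, -0.521, 0.56]
wrist_force: [-0.7, 0.6, -1.6]
opening: 0.295
t 18.05 tcp [ 0.444  -0.3257  0.1529] tip [ 0.4481 -0.3284  0.0295] driver axis [-0.034  0.019  0.999] to seat, tool cm [-0.07  1.39 -1.01] lateral world mm [-9.  2.] F [-0.7  0.6 -1.6]
scene 0.09 64 mean [ 0.4482 -0.3239  0.0946] min [ 0.431 -0.346] max [ 0.462 -0.305]
scene 0.1 6 mean [ 0.4494 -0.3253  0.1088] min [ 0.443 -0.345] max [ 0.454 -0.312]
scene 0.11 53 mean [ 0.4488 -0.3282  0.115 ] min [ 0.43  -0.345] max [ 0.457 -0.311]
scene 0.12 18 mean [ 0.4532 -0.3292  0.126 ] min [ 0.448 -0.341] max [ 0.457 -0.318]
scene 0.13 30 mean [ 0.452  -0.3287  0.1341] min [ 0.441 -0.342] max [ 0.458 -0.314]
scene 0.14 30 mean [ 0.4528 -0.3288  0.1445] min [ 0.445 -0.342] max [ 0.457 -0.316]
wrist 0.09 886 mean [ 0.4516 -0.3291  0.0956] min [ 0.429 -0.349] max [ 0.462 -0.305]
wrist 0.11 639 mean [ 0.4516 -0.3287  0.117 ] min [ 0.434 -0.345] max [ 0.459 -0.309]
wrist 0.12 100 mean [ 0.4552 -0.3295  0.1277] min [ 0.446 -0.341] max [ 0.457 -0.316]
wrist 0.13 288 mean [ 0.4549 -0.3289  0.1353] min [ 0.447 -0.341] max [ 0.458 -0.315]
wrist 0.14 331 mean [ 0.4547 -0.329   0.1452] min [ 0.447 -0.341] max [ 0.457 -0.315]
```

```bash
python3 -m jog '[[[-0.12,0.4,-0.1],[0,0,0],1.5],[[-0.02,0.5,-0.04],[0,0,0],1.5],[[-0.02,0.35,-0.03],[0,0,0],1.5],[[-0.02,0.15,0],[0,0,0],1.5]]'; python3 d.py; python3 pc.py .09 .12|grep wrist
```

```text
time_s: 18.53
eef_pos: [0.446, -0.3265, 0.1432]
eef_rot: [-0.466, 0.445, -0.518, 0.563]
wrist_force: [0.2, 0.1, -1.9]
opening: 0.298
t 18.53 tcp [ 0.446  -0.3265  0.1432] tip [ 0.4508 -0.3302  0.0199] driver axis [-0.04   0.026  0.999] to seat, tool cm [-0.19  0.4  -1.25] lateral world mm [-11.7   3.8] F [ 0.2  0.1 -1.9]
wrist 0.09 591 mean [ 0.4508 -0.3291  0.0956] min [ 0.431 -0.349] max [ 0.462 -0.305]
wrist 0.1 641 mean [ 0.453  -0.329   0.1056] min [ 0.436 -0.345] max [ 0.46  -0.309]
wrist 0.11 135 mean [ 0.4567 -0.3295  0.1171] min [ 0.447 -0.341] max [ 0.459 -0.316]
```

```bash
python3 -m jog '[[[-0.1,0.25,-0.2],[0,0,0],1.5],[[-0.1,0.2,-0.2],[0,0,0],1.5],[[0,0.1,-0.05],[0,0,0],1.5]]'; python3 d.py; python3 pc.py .09 .12|grep wrist
```

```text
time_s: 18.93
eef_pos: [0.4445, -0.3256, 0.1408]
eef_rot: [-0.466, 0.444, -0.515, 0.566]
wrist_force: [-1.2, 3.2, 5.9]
opening: 0.293
t 18.93 tcp [ 0.4445 -0.3256  0.1408] tip [ 0.45   -0.3298  0.0176] driver axis [-0.045  0.03   0.999] to seat, tool cm [-0.16  0.17 -1.14] lateral world mm [-10.9   3.4] F [-1.2  3.2  5.9]
wrist 0.09 736 mean [ 0.451  -0.3301  0.0958] min [ 0.431 -0.349] max [ 0.462 -0.305]
wrist 0.1 614 mean [ 0.4514 -0.3283  0.1036] min [ 0.435 -0.344] max [ 0.459 -0.309]
wrist 0.11 182 mean [ 0.4551 -0.3284  0.1164] min [ 0.447 -0.341] max [ 0.457 -0.315]
```

The collar is seated: its top is at 0.1036 m and the block is pushing back about 8 N. Releasing.

```bash
python3 -m jog '[[[0,0,0],[0,0,0],3.5],[[0,0,0],[0,0,0],5],[[0,0,0],[0,0,0],6.5],[[0,0,0],[0,0,0],7.5],[[0,0,0],[0,0,0],7.5],[[0,0,0],[0,0,0],7.5]]'; python3 d.py; python3 pc.py .09 .2|grep -v top
```

```text
time_s: 19.58
eef_pos: [0.4444, -0.3259, 0.1414]
eef_rot: [-0.466, 0.444, -0.515, 0.566]
wrist_force: [-0.5, 0.7, -0.6]
opening: 0.877
t 19.58 tcp [ 0.4444 -0.3259  0.1414] tip [ 0.4501 -0.3302  0.0182] driver axis [-0.046  0.031  0.998] to seat, tool cm [-0.2   0.22 -1.17] lateral world mm [-11.    3.8] F [-0.5  0.7 -0.6]
scene 0.09 49 mean [ 0.4501 -0.3219  0.0951] min [ 0.425 -0.345] max [ 0.462 -0.305]
scene 0.1 46 mean [ 0.4496 -0.3298  0.103 ] min [ 0.433 -0.346] max [ 0.46  -0.312]
scene 0.11 28 mean [ 0.4529 -0.3275  0.115 ] min [ 0.438 -0.341] max [ 0.458 -0.315]
scene 0.12 27 mean [ 0.4523 -0.3295  0.1252] min [ 0.439 -0.343] max [ 0.458 -0.315]
scene 0.13 32 mean [ 0.4529 -0.3283  0.1354] min [ 0.435 -0.342] max [ 0.459 -0.314]
scene 0.14 26 mean [ 0.4525 -0.3292  0.1451] min [ 0.437 -0.343] max [ 0.458 -0.315]
scene 0.15 35 mean [ 0.4534 -0.3299  0.1555] min [ 0.434 -0.343] max [ 0.459 -0.314]
scene 0.16 30 mean [ 0.4528 -0.3277  0.1658] min [ 0.433 -0.342] max [ 0.457 -0.314]
scene 0.17 30 mean [ 0.4525 -0.3287  0.1755] min [ 0.438 -0.342] max [ 0.457 -0.314]
scene 0.18 
[... 405 characters left out ...]
58 -0.315]
wrist 0.12 277 mean [ 0.4553 -0.3286  0.1251] min [ 0.447 -0.341] max [ 0.458 -0.315]
wrist 0.13 332 mean [ 0.4552 -0.3287  0.1352] min [ 0.447 -0.341] max [ 0.458 -0.315]
wrist 0.14 390 mean [ 0.4553 -0.3284  0.1453] min [ 0.447 -0.341] max [ 0.458 -0.315]
wrist 0.15 463 mean [ 0.4552 -0.3287  0.1552] min [ 0.447 -0.341] max [ 0.458 -0.315]
wrist 0.16 533 mean [ 0.4553 -0.3286  0.1651] min [ 0.447 -0.341] max [ 0.458 -0.315]
wrist 0.17 715 mean [ 0.4553 -0.3288  0.1751] min [ 0.445 -0.341] max [ 0.458 -0.315]
wrist 0.18 1515 mean [ 0.453  -0.3281  0.1861] min [ 0.435 -0.341] max [ 0.458 -0.313]
wrist 0.19 3289 mean [ 0.444  -0.3271  0.1948] min [ 0.43  -0.338] max [ 0.456 -0.315]
```

```bash
python3 -m jog '[[[0,-1,0.07],[0,0,0],8.5],[[0,-2,0.14],[0,0,0],8.5],[[0,-3,0.2],[0,0,0],8.5],[[0,-3,0.2],[0,0,0],8.5],[[0,-3,0.2],[0,0,0],8.5],[[0,-1,0],[0,0,0],8.5],[[0,0,0],[0,0,0],8.5],[[0,0,0],[0,0,0],8.5]]'; python3 d.py; python3 pc.py .09 .2|grep -v top
python3 - <<'E'
from h import *; from bench import imaging; from go import C0,N,UP,RT
a,b=load("top0"),imaging.camera("top"); d=np.abs(a["frame"].astype(int)-b["frame"]).sum(2)
for n,(x0,y0,x1,y1) in dict(mug=(125,215,170,262),jar=(390,158,430,198),caddy=(268,255,315,305),knob=(285,170,318,208)).items(): print(n,"mean diff",d[y0:y1,x0:x1].mean().round(1),"max",d[y0:y1,x0:x1].max())
H=hsv(b); m=(H[...,2]<110)&box(b,243,180,252,192); v,u=np.nonzero(m); o=-b["R"].T@b["t"]
def pl(q):
    r=b["R"].T@np.linalg.inv(b["K"])@np.array([*q,1.]); return o+r*(((C0-N*.004-o)@N)/(r@N))
P=np.array([pl(q) for q in zip(u,v)]); L=np.c_[(P-C0)@RT,(P-C0)@UP]; w,V=np.linalg.eigh(np.cov(L.T)); print("slot",len(u),np.sqrt(w),np.degrees(np.arctan(V[0,1]/V[1,1])))
E
```

```text
time_s: 20.4
eef_pos: [0.4422, -0.3214, 0.2794]
eef_rot: [-0.466, 0.444, -0.516, 0.565]
wrist_force: [0.2, 0.1, -0.1]
opening: 0.993
t 20.4 tcp [ 0.4422 -0.3214  0.2794] tip [ 0.4476 -0.3255  0.1562] driver axis [-0.045  0.03   0.999] to seat, tool cm [-0.07 14.02 -1.87] lateral world mm [-8.5 -0.9] F [ 0.2  0.1 -0.1]
scene 0.09 46 mean [ 0.4506 -0.3223  0.0962] min [ 0.424 -0.344] max [ 0.461 -0.305]
scene 0.1 43 mean [ 0.4495 -0.3295  0.1036] min [ 0.433 -0.346] max [ 0.459 -0.312]
scene 0.11 28 mean [ 0.4522 -0.3282  0.1148] min [ 0.434 -0.343] max [ 0.458 -0.315]
scene 0.12 30 mean [ 0.453  -0.3288  0.1258] min [ 0.432 -0.342] max [ 0.458 -0.314]
scene 0.13 29 mean [ 0.452  -0.3283  0.1357] min [ 0.433 -0.343] max [ 0.459 -0.314]
scene 0.14 28 mean [ 0.4534 -0.3308  0.1449] min [ 0.446 -0.343] max [ 0.459 -0.316]
scene 0.15 29 mean [ 0.4526 -0.3278  0.1546] min [ 0.435 -0.343] max [ 0.458 -0.314]
scene 0.16 33 mean [ 0.4529 -0.3285  0.165 ] min [ 0.438 -0.342] max [ 0.458 -0.314]
scene 0.17 32 mean [ 0.453  -0.3295  0.1754] min [ 0.442 -0.342] max [ 0.458 -0.315]
scene 0.18 45 me
[... 549 characters left out ...]
 -0.341] max [ 0.458 -0.315]
wrist 0.14 58 mean [ 0.4555 -0.3279  0.1451] min [ 0.448 -0.341] max [ 0.458 -0.316]
wrist 0.15 66 mean [ 0.4553 -0.3287  0.155 ] min [ 0.448 -0.341] max [ 0.458 -0.316]
wrist 0.16 74 mean [ 0.4554 -0.3283  0.165 ] min [ 0.447 -0.341] max [ 0.458 -0.315]
wrist 0.17 97 mean [ 0.4532 -0.3263  0.1755] min [ 0.435 -0.341] max [ 0.458 -0.312]
wrist 0.18 344 mean [ 0.4487 -0.3271  0.1866] min [ 0.427 -0.34 ] max [ 0.458 -0.313]
wrist 0.19 859 mean [ 0.4426 -0.3268  0.195 ] min [ 0.427 -0.338] max [ 0.455 -0.315]
mug mean diff 33.2 max 69
jar mean diff 52.3 max 425
caddy mean diff 88.0 max 311
knob mean diff 27.4 max 66
slot 22 [0.00225777 0.00625403] -3.800924150586418
```

Run:
```python
from h import *; from bench import imaging
a,b=load("top0"),imaging.camera("top")
for n,bx,z in (("caddy",(262,250,320,310),.1),("jar",(388,155,432,200),.1),("mug",(122,212,172,264),.085)):
    for c in(a,b):
        P,_=pts(c,box(c,*bx)); P=P[P[:,2]>z]; print(n,len(P),np.median(P,0).round(4))
# slot vs white marks in the top view
H=hsv(b); m=(H[...,1]<60)&(H[...,2]>130)&box(b,235,168,262,204); v,u=np.nonzero(m); print(list(zip(u,v)))
m=(H[...,2]<110)&box(b,243,180,252,192); print(np.argwhere(m)[:,::-1].tolist())
```

```text
caddy 1121 [ 0.3617 -0.0466  0.1053]
caddy 1225 [ 0.3583 -0.0499  0.1056]
jar 391 [ 0.6923 -0.3451  0.1041]
jar 394 [ 0.693  -0.3431  0.1041]
mug 177 [0.416  0.3592 0.0907]
mug 178 [0.4153 0.3565 0.0907]
[(np.int64(248), np.int64(175)), (np.int64(248), np.int64(176)), (np.int64(247), np.int64(195)), (np.int64(247), np.int64(196))]
[[246, 182], [247, 182], [248, 182], [246, 183], [247, 183], [248, 183], [246, 184], [247, 184], [248, 184], [246, 185], [247, 185], [248, 185], [246, 186], [247, 186], [248, 186], [246, 187], [247, 187], [248, 187], [246, 188], [247, 188], [248, 188], [246, 189], [247, 189]]
```

```bash
python3 -c "
from bench import ctrl; print(ctrl.get_obs()['time_s'],ctrl.get_obs()['dq'].round(3)); print(ctrl.hand_in())"
```

```text
20.65 [-0.     0.001 -0.006 -0.001  0.002 -0.   ]
the job is handed in; nothing more can be done
None
```

I took the small red screwdriver from the block, screwed the cap home and stood the screwdriver back in the same hole. I then released it, raised the gripper clear and handed in at 20.65 s. No verdict was reported.

**Last checks**
- **Cap:** the slot lines up with the two white marks. It read 0.3° off straight up the slope in the wrist view and −3.8° in the coarser top view; the task's limit is about 5.7°.
- **Screwdriver:** upright, with the collar on the block top and the handle top at 0.195 m as it should be. Its axis is about 3 mm from the hole centre, and the wrist force was near zero after release.
- **Mug, jar and caddy:** within about 5 mm of their starting readings, against the 30 mm limit. The knob area in the top picture looked unchanged, but I did not measure its angle.

**Checks that disagreed or are uncertain**
- **Seating on the slot floor:** I inferred this from how far the bit went in, the 11–37 N push and the slot turning with the blade; I never saw it directly.
- **Drift while pressing:** the hand moved up to 8 mm up the slope, which slipped the driver about 2–4 mm in the grip and tilted it slightly.
- **Bit position:** the scene camera put the bit about 3 pixels from where the other two did. Later I found the wrist pixel I had used was the blade's near edge. I used depth points from the scene and wrist cameras to line the driver up with the hole.

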